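# Lock the feeder's tension wheel, load the roller lane and start it

## Task

Get the carton feeder ready and start it. First set its tension: stand the locking pin in the guide over the wheel, turn the sprung wheel counter-clockwise by its knob and hold it until the pin drops into the notch in the rim, so that the wheel stays locked when you let go. Then put every white carton upright on the sloped roller lane, its longer side across the lane, so that they all roll down and queue against the stop, and last of all press the start plunger right down to its stop and let it come back up.

Things in the scene. Friction and masses are not known exactly. Their poses are not given: they have to be found in the camera images.
- tensioner: feeder drive: fixed round grey housing, 136 mm across and 14 mm high, carrying a horizontal aluminium wheel. Origin on the wheel's axis at bench level, z up; +x points from the axis to the pin guide, whose top is 57 mm high and 34 mm square, standing over the wheel's rim on a post (post to x = 85 mm)
- tension_wheel (a joint): angle (rad) of the wheel (121 mm across, its top 28 mm above the bench), 0 at its rest stop, growing counter-clockwise seen from above, end stop 1.2. A spring always pulls it back to 0: about 4 N felt at its knob at the start, 7 N at the lock. The rim has one open notch, about 14 mm wide; it comes under the guide at 0.9 (the pin falls in between about 0.84 and 0.96)
- wheel_knob (a point): centre of the grip of the wheel's upright black knob, 62 mm above the bench: a cylinder 20 mm across, 47 mm tall (30 to 77 mm above the bench), standing on the wheel 42 mm from the axis, across the wheel from the guide; it moves in an arc with the wheel
- guide_mouth (a point): centre of the mouth of the guide, 57 mm above the bench, 52 mm from the wheel's axis: a 14 mm square vertical hole with a 3 mm chamfer, through a block that reaches from 33 to 57 mm above the bench; the wheel's rim passes below it
- pin_head (a point): middle of the locking pin's knob head. The pin is a steel rod 10 mm across and 50 mm long below a dark round head 22 mm across and 24 mm tall; this point lies 62 mm above its foot, z along the pin, up. At the start it stands upright in a small wooden rest block (46 mm square, 30 mm high, hole 14 mm square and 28 mm deep)
- pin_foot (a point): lower end of the locking pin. Standing in the guide on the wheel's rim it is 28 mm above the bench; once fallen into the notch it stands on the housing, 14 mm above the bench, and blocks the wheel, which settles back to about 0.8 rad when let go, the pin leaning a little in the guide
- feed_lane: fixed sloped roller lane, 322 mm long, 78 mm wide over its side rails, 66 mm between them; origin at its middle, at bench level, z up. The lane runs along its y: high end at +y, low end with the upright stop plate at -y; the free-running steel rollers (15 mm thick, 62 mm long, 18 mm apart) slope 7 degrees, tops 48 mm above the bench in the middle; rails stand 8 mm above the rollers
- lane_load (a point): point on the roller tops (60 mm above the bench) near the high end of the lane, mid-width, 95 mm from the lane's middle: a carton set down here rolls down by itself
- lane_stop (a point): mid-width point on the face of the stop plate at the low end, at the height of the roller tops there (30 mm); the plate reaches 54 mm above the bench
- plunger (a joint): how far (m) the start plunger is pressed: 0 up, 0.025 down on its stop; sprung, about 4.5 N to start and 9 N at the stop; comes back up by itself
- plunger_top (a point): centre of the top of the start plunger's black mushroom head, 40 mm across, 95 mm above the bench when up, on a small round grey foot 64 mm across
- carton_1_c (a point): centre of a closed white carton, 38 mm (its x) by 54 mm (its y) by 28 mm high, about 120 g, standing on the bench at the start; x, y are its sides, z up. From three to five cartons are there (this one may be absent)
- carton_2_c (a point): centre of a closed white carton, 38 mm (its x) by 54 mm (its y) by 28 mm high, about 120 g, standing on the bench at the start; x, y are its sides, z up. From three to five cartons are there (this one may be absent)
- carton_3_c (a point): centre of a closed white carton, 38 mm (its x) by 54 mm (its y) by 28 mm high, about 120 g, standing on the bench at the start; x, y are its sides, z up. From three to five cartons are there (this one may be absent)
- carton_4_c (a point): centre of a closed white carton, 38 mm (its x) by 54 mm (its y) by 28 mm high, about 120 g, standing on the bench at the start; x, y are its sides, z up. From three to five cartons are there (this one may be absent)
- carton_5_c (a point): centre of a closed white carton, 38 mm (its x) by 54 mm (its y) by 28 mm high, about 120 g, standing on the bench at the start; x, y are its sides, z up. From three to five cartons are there (this one may be absent)
Mind the look-alikes: they are no part of the job. Leave any blue or pink look-alike of the part that bears carton_1_c alone.

How it is judged:
By the outcome, as a careful person would: the job done as asked, in the order asked, and still so for the second after the job is handed in, with the robot touching nothing.
Of carton_1, carton_2, carton_3, carton_4, carton_5 only 3 to 5 are there at a start; the rules pass over those that are not, and their reading is None.
At some moment in a run one of carton_1, carton_2, carton_3, carton_4, carton_5 may be knocked a few centimetres aside while the robot is not near it.
It also fails if it takes over 210 s, if anything falls off the work surface, if the arm or the gripper's body presses on something with over 40 N, if the wrist force passes 120 N, or if a joint passes its speed limit or range.

## Robot

A 6-joint arm with a two-finger parallel gripper is mounted at the origin on a cart in front of the work surface, level with it; the furniture and walls round the work are solid. World frame = base frame: x ahead of the robot, y to its left, z up, the work surface at z = 0. Lengths are in m, angles in rad, forces in N, time in s.
With the tool pointing down it reaches from about 0.35 to 0.875 m from the base axis. Payload 15.5 kg.
Tool frame: the origin (TCP) lies midway between the tips of the shut fingers; the grasp point (between the pads) lies 19 mm behind it; z points along the fingers, y is the direction in which the jaws open and shut (so a half turn about z gives the same grasp; the last joint's range is limited). The gripper opens to 85 mm and grips with 20 to 120 N. Pads are 22 mm wide; open, the fingers measure 114 mm over their backs; the gripper's body (76 mm by 85 mm) begins 54 mm behind the grasp point. The pads swing forward as they close: fully open they stand 13 mm farther back than shut.
Start: joints at [1.115, 0.494, 1.345, -0, 1.302, -0.096], TCP at [0.221, 0.585, 0.195] pointing down, gripper open.
Joint ranges: [-2.91, 2.91], [-0.82, 2.16], [0.22, 2.67], [-1.22, 4.37], [0.12, 2.79], [-3.08, 3.08]. Speed limits (rad/s): [1.89, 1.89, 2.57, 3.01, 3.01, 3.01].

## Interface

Orientations are given as a 3x3 rotation matrix whose columns are the frame's x, y, z axes.
In Python, from cell import bot gives the robot as it stands.
- The arm moves only by the tool arm_command, never from a script. Its argument "commands" is a list of rows, each an object with "gripper": the closure, from 0 (fully open) to 1 (shut); "dp": the shift along the tool's x, y, z in mm, a list of three; "spin": the turn about the tool's z in rad. In form: [{"gripper": gripper, "dp": [x, y, z], "spin": spin}, ...]. A call has 1 to 12 rows; each row shifts and turns the commanded pose from where the row before left it, along the tool's axes as they then stand; what a row does not reach is not made up. A row lasts 1/8 s, in which the tool goes at most 62.5 mm and 10.7 degrees, less where a joint would pass 70% of its speed; a pose out of reach is approached as far as the arm can. A call with a gripper value outside its range is refused whole. The fingers move at their own pace and stop on an object; the grip force is fixed at half the most. Time passes only in rows, so rows that do not move let the fingers close. It gives the time, the measured TCP pose, the force and the opening at its end, in the units of the state.
- bot.get_obs(): the state, without advancing time (a new reading comes with each control period).
- bot.read_camera(name): name is "scene" or "top" or "wrist"; returns (picture, depth): 400x640x3 uint8, red, green, blue; 400x640 float32, m along the optical axis (not along the pixel's ray), 0 where there is no reading.
- bot.get_calibration(name): a dict with "vertical_fov" (degrees; the focal length in pixels is half the picture's height over the tangent of half this angle, whatever the lens; pixels are square), "cx", "cy" (the principal point, pixels), "extrinsics" (4x4, takes a point from world to camera coordinates). Camera axes: x right, y up, looking along -z (the intrinsics and any distortion apply to the point x, -y, -z); pixel columns grow to the right and rows downward; lengths in m; the calibration is good to about 2 mm. A picture is of the moment at which its call begins: read the wrist's pose just before it. get_calibration takes no time and is no camera call; for the wrist camera it gives the pose at the moment of the call.
- bot.sign_off(): hands the job in, once; it reports no verdict.
The state is a dict: "clock": time; "qpos": joint angles; "qvel": joint speeds; "joint_efforts": joint torques, N m; "position": TCP position; "ee_rot": TCP orientation; "contact_force": force on the tool from outside, world axes, zero at the start; "ft_torque": the same for the moment, N m; "gripper_width": opening from 0.0 (shut) to 1.0 (fully open).
Only numpy, scipy, OpenCV 4.12 (cv2) and the standard library are available. Lean on these libraries where they do the work, as an engineer would, in place of code of your own. Each camera call takes 0.05 s, during which the arm holds its last target.

## Working session

There is one attempt and no reset: what is moved stays moved. The work goes in short steps, Python scripts to look and compute and a tool call to move; the robot and the scene stay as the last step left them, time stands still between calls to the robot, and variables do not carry over. Pictures are saved under pics/ and viewed, and the job is handed in when it is done.

Besides the shell and the picture viewer there is one more tool, called after "Request:" in YAML: its name, and indented under it one key for each argument. arm_command: Moves the arm, as the interface text tells. Its arguments: {"type":"object","properties":{"commands":{"type":"array","items":{"type":"object","properties":{"gripper":{"type":"number"},"dp":{"type":"array","items":{"type":"number"}},"spin":{"type":"number"}}}}},"required":["commands"]}

```bash
ls; mkdir -p pics; python3 - <<'E'
from cell import bot
import cv2, numpy as np
o=bot.get_obs()
for k,v in o.items(): print(k,np.round(v,3).tolist() if not isinstance(v,float) else v)
for n in ["scene","top","wrist"]:
    c=bot.get_calibration(n); print(n,{k:(np.round(v,4).tolist() if not isinstance(v,str) else v) for k,v in c.items()})
    p,d=bot.read_camera(n); cv2.imwrite(f"pics/{n}0.png",p[:,:,::-1]); np.save(f"pics/{n}0.npy",d)
    print(d.min(),d.max(),(d==0).mean())
E
```

```text
pics
clock 0.0
qpos [1.114, 0.494, 1.346, 0.0, 1.303, -0.095]
qvel [-0.001, -0.001, 0.0, -0.002, 0.001, 0.001]
joint_efforts [-0.001, -88.211, -38.389, -0.0, 0.009, 0.0]
position [0.22, 0.584, 0.194]
ee_rot [[-0.936, 0.353, -0.001], [0.353, 0.936, -0.001], [0.0, -0.001, -1.0]]
contact_force [-1.138, 0.037, 0.471]
ft_torque [-0.011, 0.019, -0.008]
gripper_width 0.9987585999319147
scene {'vertical_fov': 52.3352, 'cx': 311.005, 'cy': 200.685, 'extrinsics': [[0.5633, -0.8262, 0.0068, -0.3399], [0.6143, 0.4243, 0.6653, -0.3667], [-0.5526, -0.3706, 0.7465, -0.6861], [0.0, 0.0, 0.0, 1.0]]}
0.0 2.211866 0.0039765625
top {'vertical_fov': 49.6222, 'cx': 314.4832, 'cy': 199.0081, 'extrinsics': [[0.0227, -0.9997, -0.0095, -0.0567], [0.9919, 0.0214, 0.1254, -0.5348], [-0.1251, -0.0122, 0.9921, -1.1762], [0.0, 0.0, 0.0, 1.0]]}
0.0 2.0600533 0.0038828125
wrist {'vertical_fov': 66.3854, 'cx': 317.7759, 'cy': 203.4652, 'extrinsics': [[0.3527, 0.9357, 0.0003, -0.6259], [-0.9034, 0.3406, -0.2603, 0.034], [-0.2437, 0.0915, 0.9655, -0.3776], [0.0, 0.0, 0.0, 1.0]]}
0.0 1.3115522 0.00405078125
```

View pics/top0.png

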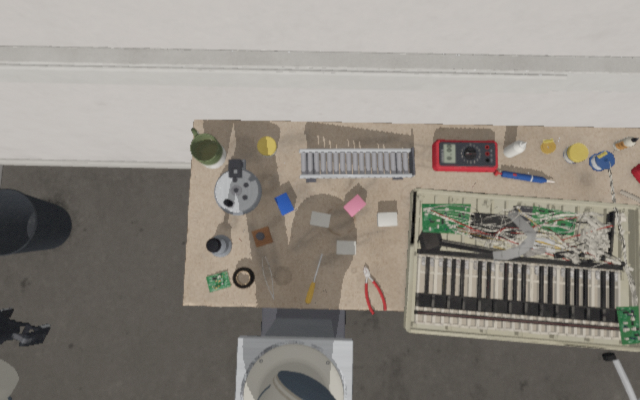

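View pics/scene0.png

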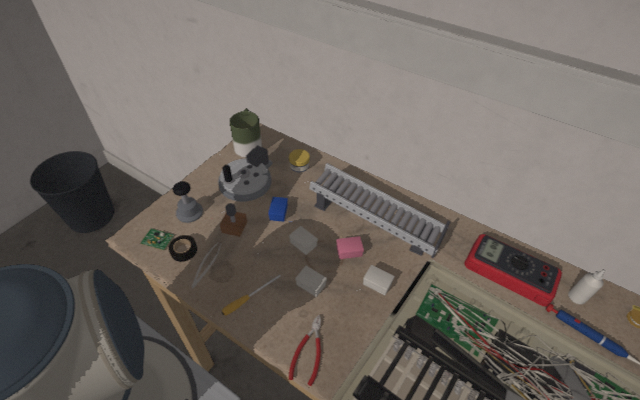

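View pics/wrist0.png

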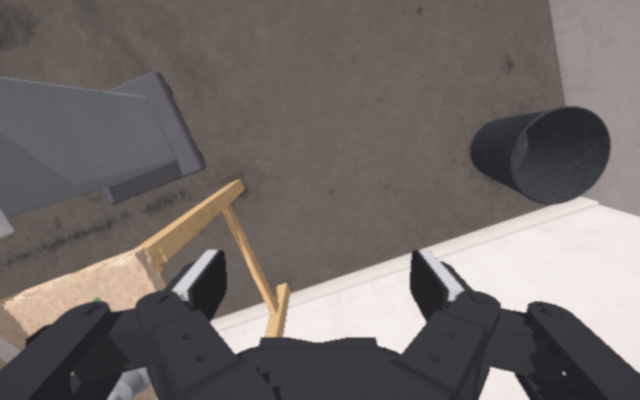

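```bash
cat > h.py <<'E'
import numpy as np, cv2
from cell import bot
def K(c):
    f=200/np.tan(np.radians(c["vertical_fov"])/2); return f,c["cx"],c["cy"]
def snap(n,tag):
    c=bot.get_calibration(n); p,d=bot.read_camera(n)
    cv2.imwrite(f"pics/{n}{tag}.png",p[:,:,::-1]); np.savez(f"pics/{n}{tag}.npz",p=p,d=d,E=c["extrinsics"],k=K(c)); return load(n,tag)
def load(n,tag):
    z=np.load(f"pics/{n}{tag}.npz"); return z["p"],z["d"],z["E"],z["k"]
def world(d,E,k):
    f,cx,cy=k; v,u=np.mgrid[:400,:640]
    P=np.stack([(u-cx)/f*d,-(v-cy)/f*d,-d],-1); R=E[:3,:3];t=E[:3,3]
    return (P-t)@R
def proj(X,E,k):
    f,cx,cy=k; P=np.asarray(X)@E[:3,:3].T+E[:3,3]
    return np.stack([cx+f*P[...,0]/-P[...,2],cy-f*P[...,1]/-P[...,2]],-1)
def ray(u,v,E,k,z):
    f,cx,cy=k; dr=E[:3,:3].T@np.array([(u-cx)/f,-(v-cy)/f,-1]); o=-E[:3,:3].T@E[:3,3]
    return o+dr*(z-o[2])/dr[2]
def crop(n,tag,u0,v0,u1,v1,s,out,gamma=1.0):
    p=load(n,tag)[0][v0:v1,u0:u1,::-1]
    p=cv2.resize(p,None,fx=s,fy=s,interpolation=cv2.INTER_CUBIC)
    p=(255*(p/255.)**gamma).astype(np.uint8); cv2.imwrite(f"pics/{out}.png",p)
E
python3 - <<'E'
from h import *
for n in ["top","scene"]:
    p,d,E,k=snap(n,"1"); W=world(d,E,k)
    o=-E[:3,:3].T@E[:3,3]; print(n,o)
    b=W[(abs(W[...,2])<.02)&(d>0)]; print(np.median(b[:,2]))
crop("top","1",180,110,420,310,3.3,"t1",0.6)
crop("scene","1",120,90,480,330,2.2,"s1",0.6)
E
```

```text
top [ 0.38453244 -0.05966567  1.23333375]
0.00016961544849488584
scene [ 0.03759394 -0.37954381  0.75852876]
0.0014787340685931778
```

View pics/t1.png

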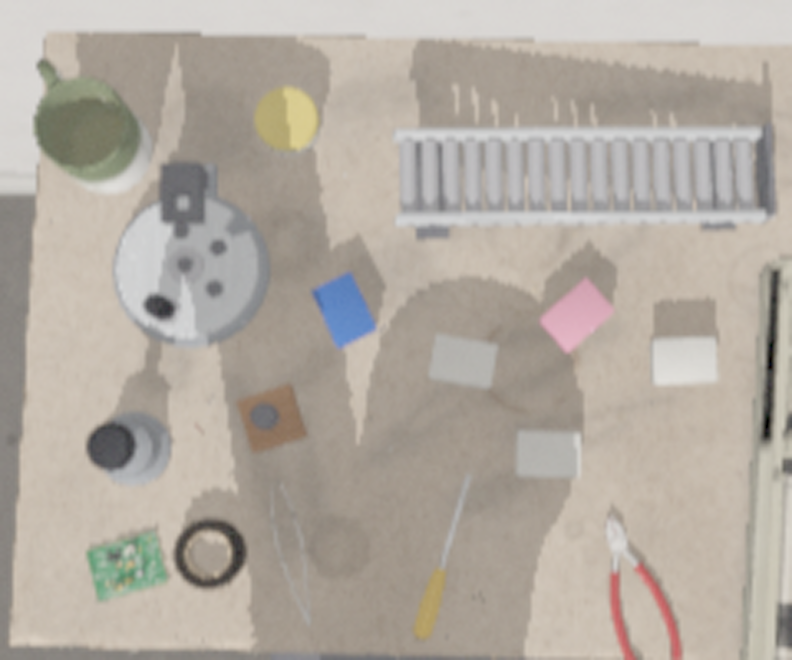

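View pics/s1.png

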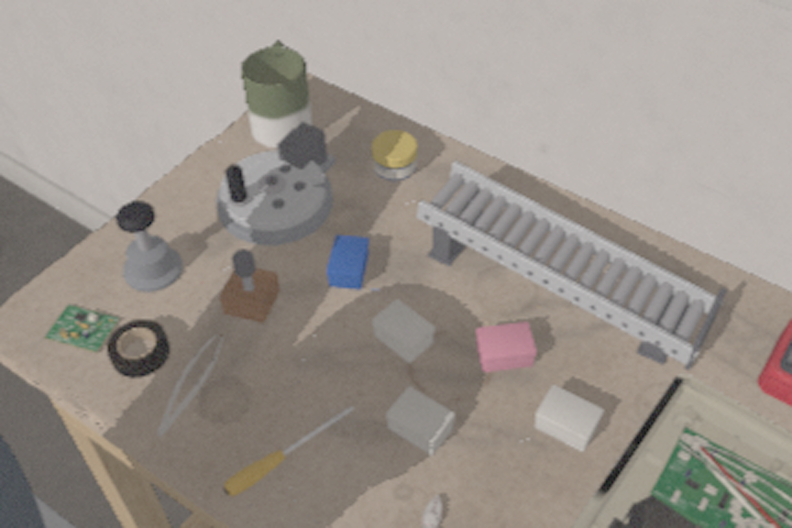

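```bash
python3 - <<'E'
from h import *
np.set_printoptions(precision=4,suppress=True)
def t1(u,v): return 180+u/3.3,110+v/3.3
def s1(u,v): return 120+u/2.2,90+v/2.2
D={n:load(n,"1") for n in("top","scene")}
Wd={n:world(D[n][1],D[n][2],D[n][3]) for n in D}
pts={"guide":((183,203),(303,145)),"knob":((160,306),(235,172)),"pinhead":((264,417),(243,258)),"axis":((186,265),(272,182)),"plunger":((110,447),(135,212)),
"c1":((463,361),(403,328)),"c2":((548,453),(420,417)),"c3":((685,360),(569,415))}
for n,(a,b) in pts.items():
    for cam,uv in(("top",t1(*a)),("scene",s1(*b))):
        u,v=map(int,np.round(uv)); print(n,cam,(u,v),np.median(Wd[cam][v-1:v+2,u-1:u+2].reshape(-1,3),0))
# cartons
W=np.concatenate([Wd[n].reshape(-1,3) for n in D]); 
for n in D:
  W=Wd[n].reshape(-1,3); C=D[n][0].reshape(-1,3)
  for nm in("c1","c2","c3"):
    u,v=np.round(t1(*pts[nm][0])).astype(int); c=Wd["top"][v,u]
    m=(np.hypot(*(W[:,:2]-c[:2]).T)<.045)&(W[:,2]>.022)&(W[:,2]<.034)
    q=W[m]; r=cv2.minAreaRect((q[:,:2]*1000).astype(np.float32)); print(n,nm,m.sum(),np.median(q[:,2]),r, q[:,:2].mean(0))
E
```

```text
guide top (235, 172) [0.609  0.182  0.0286]
guide scene (258, 156) [0.6059 0.1657 0.0577]
knob top (228, 203) [0.5147 0.1877 0.0754]
knob scene (227, 168) [0.5144 0.1851 0.0768]
pinhead top (260, 236) [0.4278 0.0977 0.0759]
pinhead scene (230, 207) [0.4253 0.0957 0.0767]
axis top (236, 190) [0.5562 0.1754 0.0382]
axis scene (244, 173) [0.5527 0.1705 0.0382]
plunger top (213, 245) [0.4008 0.2178 0.094 ]
plunger scene (181, 186) [0.3988 0.2149 0.0955]
c1 top (320, 219) [ 0.4807 -0.0615  0.0273]
c1 scene (303, 239) [ 0.4736 -0.0665  0.0289]
c2 top (346, 247) [ 0.4046 -0.1352  0.0288]
c2 scene (311, 280) [ 0.398  -0.1398  0.0286]
c3 top (388, 219) [ 0.4847 -0.2507  0.0291]
c3 scene (379, 279) [ 0.4792 -0.2534  0.0294]
top c1 255 0.027595301040742103 ((479.57928466796875, -60.97718048095703), (53.38657760620117, 38.12544631958008), 80.53264617919922) [ 0.4794 -0.0609]
top c2 264 0.02752970330397303 ((403.29254150390625, -133.85443115234375), (35.895267486572266, 53.14515686035156), 1.302811861038208) [ 0.4027 -0.1341]
top c3 253 0.02782812805614835 ((483.7485656738281, -248.6020965576172), (36.80006790161133, 53.81315231323242), 2.253272533416748) [ 0.4841 -0.2478]
scene c1 369 0.0287899493992142 ((480.507080078125, -63.031944274902344), (55.8965950012207, 39.780731201171875), 80.77296447753906) [ 0.478  -0.0651]
scene c2 457 0.02895084300839727 ((403.2087707519531, -136.9308624267578), (54.02772521972656, 39.449798583984375), 89.76055908203125) [ 0.4014 -0.1379]
scene c3 457 0.029105001099407665 ((483.4676513671875, -250.95794677734375), (40.27619552612305, 53.63651657104492), 3.2890727519989014) [ 0.4827 -0.2514]
```

Request:
arm_command:
  commands:
    - {"gripper": 0,"dp": [-15,-16,-2],"spin": 0}
    - {"gripper": 0,"dp": [-30,-32,-3],"spin": 0}
    - {"gripper": 0,"dp": [-30,-32,-3],"spin": 0}
    - {"gripper": 0,"dp": [-30,-32,-3],"spin": 0}
    - {"gripper": 0,"dp": [-30,-32,-3],"spin": 0.15}
    - {"gripper": 0,"dp": [0,0,0],"spin": 0.18}
    - {"gripper": 0,"dp": [0,0,0],"spin": 0.18}
    - {"gripper": 0,"dp": [0,0,0],"spin": 0.18}
    - {"gripper": 0,"dp": [0,0,0],"spin": 0.18}
    - {"gripper": 0,"dp": [0,0,0],"spin": 0.18}
    - {"gripper": 0,"dp": [0,0,0],"spin": 0.16}
    - {"gripper": 0,"dp": [0,0,0],"spin": 0}

```text
clock: 1.75
position: [0.2961, 0.4023, 0.2087]
ee_rot: [[-0.001, 1.0, -0.0], [1.0, 0.001, -0.0], [-0.0, -0.0, -1.0]]
contact_force: [-0.7, -0.1, 0.7]
gripper_width: 1.001
```

Request:
arm_command:
  commands:
    - {"gripper": 0,"dp": [-24,19,-3],"spin": 0}
    - {"gripper": 0,"dp": [-36,29,-4],"spin": 0}
    - {"gripper": 0,"dp": [-36,29,-4],"spin": 0}
    - {"gripper": 0,"dp": [-36,29,-4],"spin": 0}
    - {"gripper": 0,"dp": [-36,29,-4],"spin": 0}
    - {"gripper": 0,"dp": [-36,29,-4],"spin": 0}
    - {"gripper": 0,"dp": [-36,29,-4],"spin": 0}
    - {"gripper": 0,"dp": [0,0,0],"spin": 0}
    - {"gripper": 0,"dp": [0,0,0],"spin": 0}

```text
clock: 2.88
position: [0.4887, 0.1625, 0.2356]
ee_rot: [[-0.002, 1.0, -0.001], [1.0, 0.002, 0.0], [0.0, -0.001, -1.0]]
contact_force: [-0.8, 0.6, 0.0]
gripper_width: 1.0
```

```bash
python3 - <<'E'
from h import *
print(bot.get_obs()["position"],bot.get_obs()["qpos"])
snap("wrist","2")
crop("wrist","2",0,0,640,400,1.25,"w2",0.6)
E
```

```text
[0.48869345 0.16248301 0.23558763] [2.04823089e-01 2.97696705e-01 1.55376009e+00 2.50004758e-04
 1.29075112e+00 2.02704107e-01]
```

View pics/w2.png

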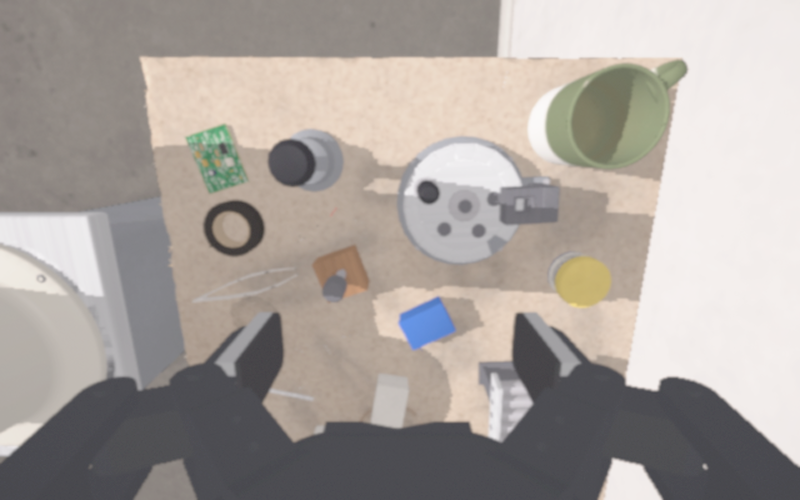

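```bash
python3 - <<'E'
from h import *
np.set_printoptions(precision=4,suppress=True)
p,d,E,k=load("wrist","2"); W=world(d,E,k)
b=W[(abs(W[...,2])<.01)&(d>0)]; print("bench",np.median(b[:,2]))
def near(n,xy,r,z0,z1):
    for cam,tag in(("wrist","2"),("top","1"),("scene","1")):
        p,d,E,k=load(cam,tag); W=world(d,E,k).reshape(-1,3)
        m=(np.hypot(*(W[:,:2]-xy).T)<r)&(W[:,2]>z0)&(W[:,2]<z1)
        q=W[m]
        if len(q)<4: print(n,cam,len(q)); continue
        (c,rr)=cv2.minEnclosingCircle((q[:,:2]*1000).astype(np.float32)); 
        print(n,cam,len(q),"circ",np.round(c,1),round(rr,1),"medz",np.median(q[:,2]),"mean",q.mean(0), "bbox",q[:,:2].min(0),q[:,:2].max(0))
near("pinhead",(.427,.096),.03,.070,.085)
near("knob",(.514,.186),.03,.071,.085)
near("plunger",(.4,.216),.04,.088,.102)
near("guide",(.605,.17),.04,.052,.064)
near("wheeltop",(.555,.173),.075,.024,.032)
near("housing",(.555,.173),.085,.010,.018)
near("block",(.427,.096),.05,.026,.034)
crop("wrist","2",380,110,480,220,6,"w2g",0.6)
E
```

```text
bench 0.00018463939546565892
pinhead wrist 257 circ [427.6 101. ] 11.0 medz 0.07562557398862613 mean [0.4283 0.1021 0.0754] bbox [0.4172 0.0906] [0.4384 0.1118]
pinhead top 49 circ [427.6  99.9] 10.4 medz 0.07514794183651102 mean [0.4275 0.1    0.0751] bbox [0.4173 0.09  ] [0.436  0.1089]
pinhead scene 69 circ [427.4  96.8] 11.1 medz 0.07615977747811836 mean [0.4264 0.0959 0.0757] bbox [0.4178 0.0862] [0.4369 0.1069]
knob wrist 242 circ [516.8 193.5] 9.7 medz 0.07639839392078276 mean [0.5166 0.1939 0.0759] bbox [0.5071 0.1842] [0.526 0.203]
knob top 39 circ [516.3 192.6] 9.7 medz 0.07533938184648398 mean [0.5168 0.1924 0.0748] bbox [0.5068 0.1832] [0.526  0.2022]
knob scene 43 circ [516.8 188.7] 9.7 medz 0.07674942667258373 mean [0.5151 0.1876 0.076 ] bbox [0.5078 0.1791] [0.5264 0.197 ]
plunger wrist 1138 circ [400.5 220.1] 19.8 medz 0.09396797213491262 mean [0.4015 0.2204 0.0934] bbox [0.3815 0.2007] [0.4198 0.2392]
plunger top 166 circ [400.2 219.1] 19.6 medz 0.09253623644222604 mean [0.3997 0.2183 0.0927] bbox [0.3824 0.2001] [0.4193 0.2374]
plunger scene 177 circ [399.6 215.8] 1
[... 967 characters left out ...]
 0.0132] bbox [0.4881 0.1098] [0.6352 0.2444]
housing top 257 circ [563.6 175.2] 75.7 medz 0.013530045329974883 mean [0.5487 0.1551 0.0135] bbox [0.4881 0.1083] [0.6383 0.2427]
housing scene 332 circ [563.2 169.8] 76.5 medz 0.014147702112495813 mean [0.5368 0.1461 0.0141] bbox [0.4868 0.1069] [0.6395 0.2367]
block wrist 827 circ [427.4 101. ] 32.0 medz 0.030089034400196123 mean [0.4302 0.1065 0.03  ] bbox [0.3985 0.0719] [0.4563 0.1298]
block top 193 circ [427.   99.9] 31.4 medz 0.029693366091636326 mean [0.4269 0.0987 0.0296] bbox [0.3989 0.0727] [0.4551 0.1264]
block scene 289 circ [428.1  97.6] 32.1 medz 0.030652903642435322 mean [0.4247 0.0935 0.0305] bbox [0.3991 0.068 ] [0.4569 0.1252]
```

View pics/w2g.png

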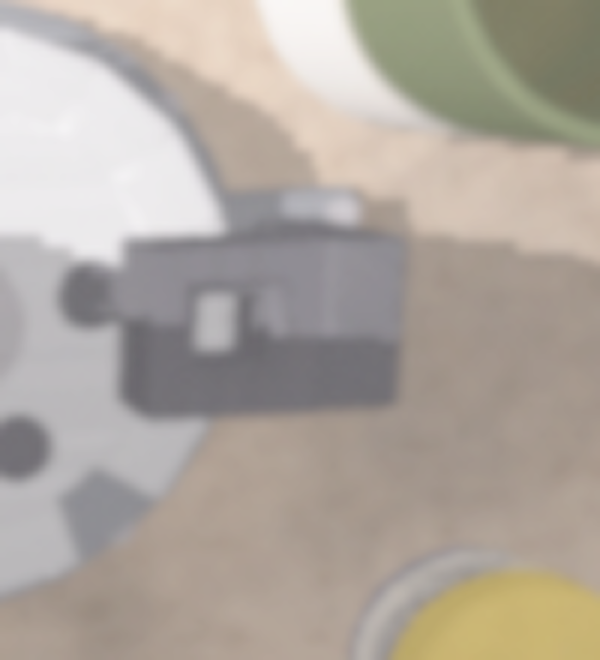

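```bash
python3 - <<'E'
from h import *
np.set_printoptions(precision=4,suppress=True)
p,d,E,k=load("wrist","2"); W=world(d,E,k)
for uv in((415.8,163.3),(419.7,163.3),(380+190/6,110+285/6),(380+285/6,110+285/6),(380+245/6,110+355/6)): print(ray(*uv,E,k,.057),ray(*uv,E,k,.028))
for cam,tag in(("wrist","2"),("top","1"),("scene","1")):
    p,d,E,k=load(cam,tag); w=world(d,E,k).reshape(-1,3)
    m=(np.hypot(*(w[:,:2]-(.613,.179)).T)<.04)&(w[:,2]>.054)&(w[:,2]<.062)
    r=cv2.minAreaRect((w[m][:,:2]*1000).astype(np.float32)); print(cam,r)
# zoom hi with grid of known
E
```

```text
[0.6039 0.182  0.057 ] [0.6132 0.1782 0.028 ]
[0.6085 0.182  0.057 ] [0.6181 0.1782 0.028 ]
[0.5985 0.1888 0.057 ] [0.6073 0.1855 0.028 ]
[0.6169 0.1888 0.057 ] [0.6273 0.1855 0.028 ]
[0.6104 0.1751 0.057 ] [0.6202 0.1707 0.028 ]
wrist ((614.9652099609375, 180.5340576171875), (49.68734359741211, 34.34402084350586), 2.967644453048706)
top ((615.705322265625, 179.856689453125), (48.27928161621094, 34.513916015625), 3.3508191108703613)
scene ((615.568603515625, 177.0749053955078), (50.75810623168945, 35.22395706176758), 2.524308204650879)
```

Request:
arm_command:
  commands:
    - {"gripper": 0,"dp": [-15,-15,20],"spin": 0}
    - {"gripper": 0,"dp": [-20,-20,40],"spin": 0}
    - {"gripper": 0,"dp": [-20,-20,40],"spin": 0}
    - {"gripper": 0,"dp": [-6.5,-6,36],"spin": 0}
    - {"gripper": 0,"dp": [0,0,0],"spin": 0}
    - {"gripper": 0,"dp": [0,0,0],"spin": 0}

```text
clock: 3.68
position: [0.429, 0.1016, 0.1009]
ee_rot: [[-0.001, 1.0, 0.001], [1.0, 0.001, 0.0], [0.0, 0.001, -1.0]]
contact_force: [-0.2, -0.0, 0.2]
gripper_width: 0.997
```

```bash
python3 - <<'E'
from h import *
print(bot.get_obs()["position"])
snap("wrist","3")
crop("wrist","3",0,0,640,400,1.25,"w3",0.6)
p,d,E,k=load("wrist","3"); w=world(d,E,k).reshape(-1,3)
for (xy,r,z0,z1) in(((.427,.1),.03,.07,.085),((.517,.193),.03,.071,.085)):
    m=(np.hypot(*(w[:,:2]-xy).T)<r)&(w[:,2]>z0)&(w[:,2]<z1)
    print(m.sum(),cv2.minEnclosingCircle((w[m][:,:2]*1000).astype(np.float32)),np.median(w[m][:,2]))
E
```

```text
[0.42900487 0.10164283 0.10089275]
712 ((427.58282470703125, 100.60205841064453), 11.097319602966309) 0.07586308030723768
800 ((516.49365234375, 193.07131958007812), 9.863195419311523) 0.07660827098247575
```

View pics/w3.png

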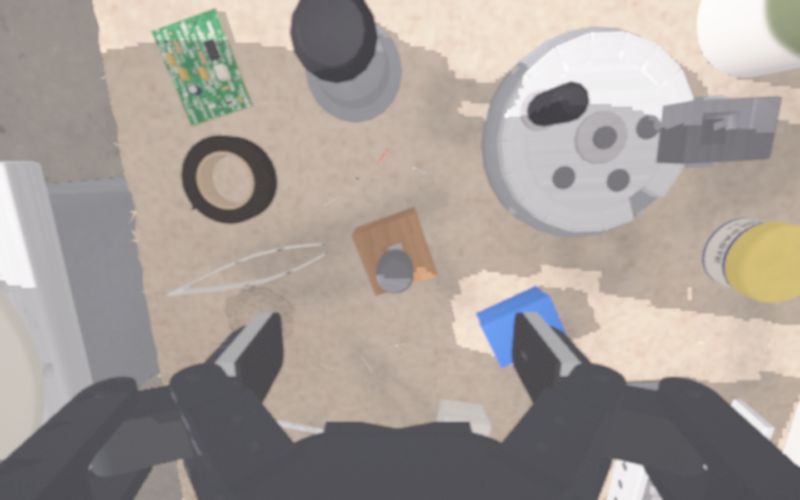

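Request:
arm_command:
  commands:
    - {"gripper": 0,"dp": [-1,-1.5,20],"spin": 0}
    - {"gripper": 0,"dp": [0,0,25],"spin": 0}
    - {"gripper": 0,"dp": [0,0,11],"spin": 0}
    - {"gripper": 0.3,"dp": [0,0,0],"spin": 0}
    - {"gripper": 0.6,"dp": [0,0,0],"spin": 0}
    - {"gripper": 1,"dp": [0,0,0],"spin": 0}
    - {"gripper": 1,"dp": [0,0,0],"spin": 0}
    - {"gripper": 1,"dp": [0,0,0],"spin": 0}
    - {"gripper": 1,"dp": [0,0,0],"spin": 0}
    - {"gripper": 1,"dp": [0,0,0],"spin": 0}

```text
clock: 4.97
position: [0.4266, 0.0999, 0.0438]
ee_rot: [[-0.0, 1.0, -0.0], [1.0, 0.0, -0.0], [-0.0, -0.0, -1.0]]
contact_force: [-0.7, -0.5, -0.7]
gripper_width: -0.0
```

```bash
python3 - <<'E'
from h import *
print(bot.get_obs()["position"],bot.get_obs()["gripper_width"])
snap("wrist","4");snap("scene","4")
crop("wrist","4",0,0,640,400,1.25,"w4",0.6)
crop("scene","4",120,120,360,280,3.3,"s4",0.6)
E
```

```text
[0.42659914 0.09988086 0.04377601] -0.00015201397630003482
```

View pics/w4.png

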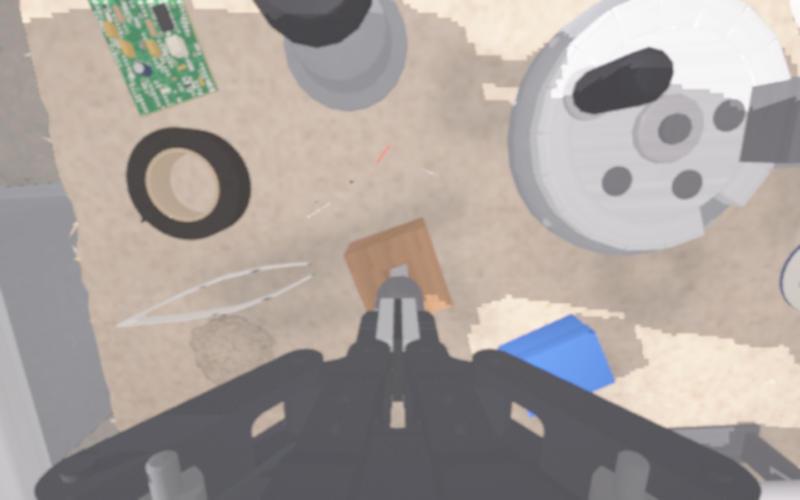

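View pics/s4.png

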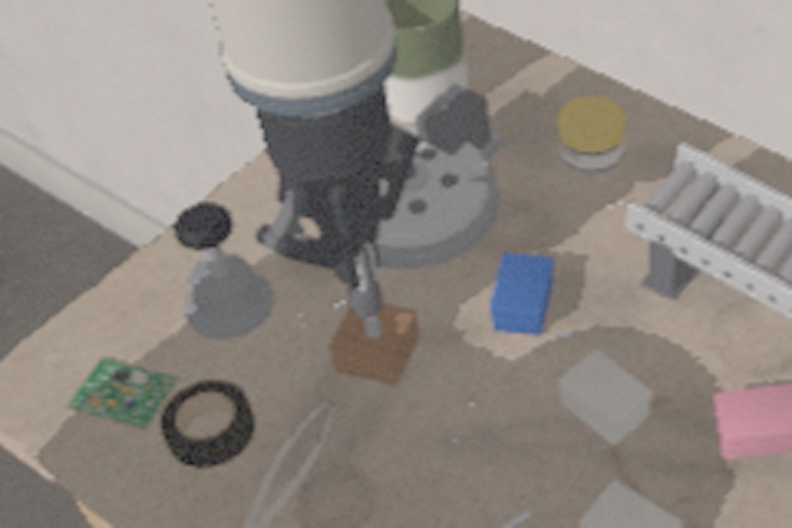

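```bash
python3 - <<'E'
from h import *
np.set_printoptions(precision=4,suppress=True,linewidth=150)
for cam,pts in(("wrist",[(400,285),(400,272),(390,310),(408,310),(385,325),(398,410)]),("scene",[(367,297),(372,322),(360,280),(365,262),(372,345)])):
    p,d,E,k=load(cam,"4"); W=world(d,E,k)
    for u,v in pts:
        if cam=="wrist": U,V=u/1.25,v/1.25
        else: U,V=120+u/3.3,120+v/3.3
        print(cam,(u,v),W[int(V),int(U)],p[int(V),int(U)])
crop("wrist","4",270,180,370,280,7,"w4b",0.6)
E
```

```text
wrist (400, 285) [0.4284 0.1111 0.0675] [76 74 79]
wrist (400, 272) [0.4287 0.1053 0.0297] [136 130 135]
wrist (390, 310) [0.4246 0.1116 0.0957] [145 143 147]
wrist (408, 310) [0.4309 0.112  0.0965] [146 145 149]
wrist (385, 325) [0.4232 0.112  0.1088] [147 145 148]
wrist (398, 410) [ 0.4274 -0.0017  0.0015] [160 140 124]
scene (367, 297) [0.4217 0.0903 0.0734] [61 59 62]
scene (372, 322) [0.4254 0.0965 0.0411] [76 75 76]
scene (360, 280) [0.4199 0.0904 0.0951] [84 83 84]
scene (365, 262) [0.4227 0.087  0.1109] [63 63 64]
scene (372, 345) [0.4164 0.0908 0.029 ] [64 45 33]
```

View pics/w4b.png

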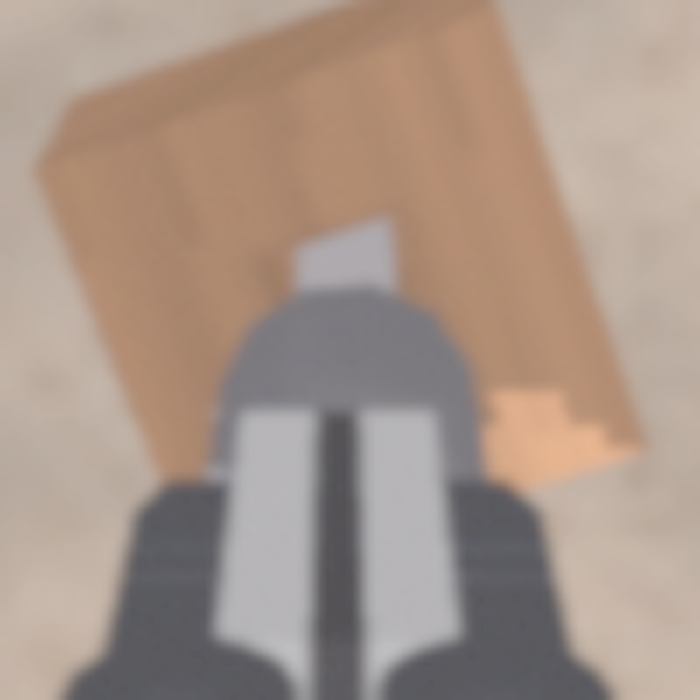

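```bash
python3 - <<'E'
from h import *
np.set_printoptions(precision=4,suppress=True,linewidth=150)
p,d,E,k=load("wrist","4"); W=world(d,E,k)
print("cam",-E[:3,:3].T@E[:3,3])
for v in range(214,275,3): print(v,W[v,311],W[v,318],W[v,325])
p,d,E,k=load("scene","4"); W=world(d,E,k)
m=(np.hypot(W[...,0]-.427,W[...,1]-.1)<.035)&(W[...,2]>.033)
vs,us=np.nonzero(m); print(us.min(),us.max(),vs.min(),vs.max())
for v in range(190,222,2): print(v,W[v,231],p[v,231])
E
```

```text
cam [0.4272 0.1666 0.2232]
214 [0.4227 0.107  0.0284] [0.4273 0.1051 0.0223] [0.4323 0.1027 0.0143]
217 [0.4221 0.0968 0.0029] [0.4273 0.1051 0.0289] [0.4322 0.1026 0.0213]
220 [0.4221 0.0957 0.0066] [0.4273 0.1052 0.0356] [0.432  0.1031 0.0294]
223 [0.4233 0.1099 0.0557] [0.4273 0.1114 0.06  ] [0.4313 0.1103 0.0568]
226 [0.4234 0.1099 0.0609] [0.4273 0.1108 0.0635] [0.4312 0.1101 0.0613]
229 [0.4235 0.1101 0.0665] [0.4273 0.1111 0.0692] [0.4311 0.1104 0.0673]
232 [0.4237 0.1109 0.0733] [0.4273 0.1111 0.0737] [0.431  0.1106 0.0724]
235 [0.4237 0.1098 0.0745] [0.4273 0.1101 0.0754] [0.4309 0.1096 0.0741]
238 [0.4237 0.1088 0.0764] [0.4273 0.1086 0.0757] [0.4309 0.1086 0.0757]
241 [0.424  0.1118 0.0878] [0.4273 0.1114 0.0868] [0.4306 0.112  0.0884]
244 [0.4241 0.1117 0.0912] [0.4273 0.1113 0.0904] [0.4305 0.1122 0.0924]
247 [0.4241 0.1118 0.0949] [0.4273 0.1116 0.0945] [0.4305 0.1119 0.0951]
250 [0.4242 0.1119 0.0986] [0.4273 0.1116 0.0977] [0.4304 0.1119 0.0985]
253 [0.4243 0.1119 0.1016] [0.4273 0.112  0.1019] [0.4303 0.1116 0.1011]
256 [0.4243 0.1117 0.1044] [0.4273 0.1116 0.104 ] [
[... 382 characters left out ...]
18 ]
274 [0.4246 0.1106 0.118 ] [0.4273 0.1108 0.1184] [0.43   0.1104 0.1177]
184 243 29 226
190 [0.4294 0.0859 0.1337] [28 30 29]
192 [0.4288 0.0865 0.1277] [24 28 28]
194 [0.4308 0.0903 0.1173] [70 69 69]
196 [0.4271 0.0871 0.1163] [59 57 59]
198 [0.4267 0.0879 0.1099] [45 43 43]
200 [0.4272 0.09   0.1016] [46 46 47]
202 [0.424  0.0875 0.0996] [60 60 61]
204 [0.4235 0.0882 0.0932] [66 66 68]
206 [0.4214 0.0871 0.0892] [72 72 73]
208 [0.4237 0.0913 0.0775] [63 62 65]
210 [0.4217 0.0903 0.0734] [61 59 62]
212 [0.4205 0.0903 0.0677] [55 56 57]
214 [0.4204 0.0916 0.06  ] [57 55 59]
216 [0.4238 0.0972 0.0458] [77 74 78]
218 [0.4238 0.0988 0.0375] [73 70 70]
220 [0.4249 0.1018 0.027 ] [72 67 66]
```

Request:
arm_command:
  commands:
    - {"gripper": 0,"dp": [1,1,0],"spin": 0}
    - {"gripper": 0,"dp": [0,0,0],"spin": 0}
    - {"gripper": 0,"dp": [0,0,0],"spin": 0}
    - {"gripper": 0,"dp": [0,0,0],"spin": 0}
    - {"gripper": 0,"dp": [0,0,0],"spin": 0}
    - {"gripper": 0,"dp": [0,0,0],"spin": 0}

```text
clock: 5.82
position: [0.4276, 0.1009, 0.0438]
ee_rot: [[-0.0, 1.0, -0.0], [1.0, 0.0, -0.0], [-0.0, -0.0, -1.0]]
contact_force: [-0.3, -0.0, -0.9]
gripper_width: 1.002
```

```bash
python3 - <<'E'
from h import *
np.set_printoptions(precision=4,suppress=True,linewidth=150)
print(bot.get_obs()["position"],bot.get_obs()["gripper_width"])
p,d,E,k=snap("wrist","5");W=world(d,E,k)
p2,d2,E2,k2=snap("scene","5");W2=world(d2,E2,k2)
crop("wrist","5",0,0,640,400,1.25,"w5",0.6)
crop("scene","5",160,120,320,240,5,"s5",0.6)
for Q in(W,W2):
  for sx in(-1,1):
    m=(abs(Q[...,0]-.427-sx*.05)<.02)&(abs(Q[...,1]-.1)<.02)&(Q[...,2]>.05)
    q=Q[m]; print(m.sum(), q[np.argsort(q[:,2])[:8]] if len(q) else None)
E
```

```text
[0.4276 0.1009 0.0438] 1.0021104618626542
16316 [[0.385  0.1029 0.093 ]
 [0.3852 0.099  0.0934]
 [0.3852 0.1041 0.0934]
 [0.3853 0.0995 0.0934]
 [0.3852 0.0975 0.0935]
 [0.3851 0.1022 0.0936]
 [0.3851 0.0966 0.0937]
 [0.385  0.0946 0.0939]]
16245 [[0.4713 0.101  0.0932]
 [0.4709 0.1057 0.0934]
 [0.471  0.1088 0.0936]
 [0.4711 0.1078 0.0937]
 [0.4708 0.0987 0.0938]
 [0.4709 0.0977 0.0939]
 [0.4712 0.1109 0.0939]
 [0.4709 0.1029 0.094 ]]
2324 [[0.3789 0.0925 0.0971]
 [0.38   0.0906 0.0972]
 [0.3854 0.0895 0.0992]
 [0.3747 0.0992 0.0999]
 [0.375  0.0938 0.1001]
 [0.3792 0.0919 0.1004]
 [0.3836 0.0903 0.1005]
 [0.3814 0.0883 0.1007]]
416 [[0.4716 0.1011 0.0942]
 [0.4712 0.0948 0.095 ]
 [0.472  0.0924 0.0958]
 [0.4718 0.0981 0.0958]
 [0.4708 0.1089 0.0967]
 [0.4709 0.1031 0.0968]
 [0.4719 0.1009 0.0973]
 [0.472  0.0892 0.0977]]
```

View pics/w5.png

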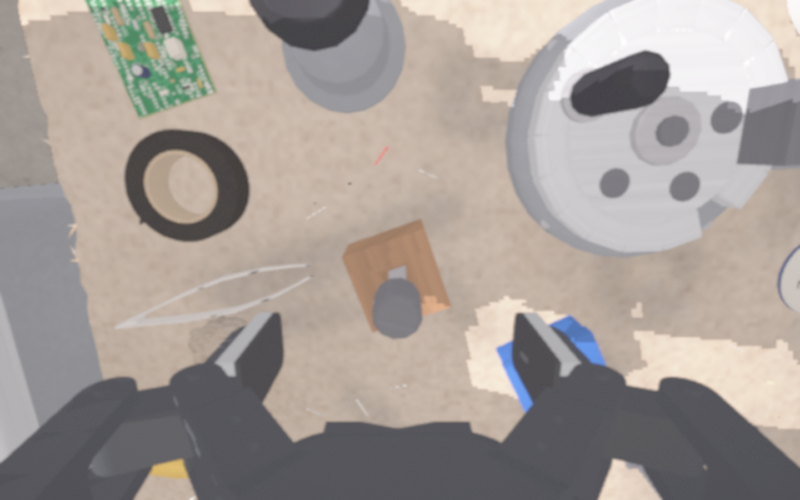

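View pics/s5.png

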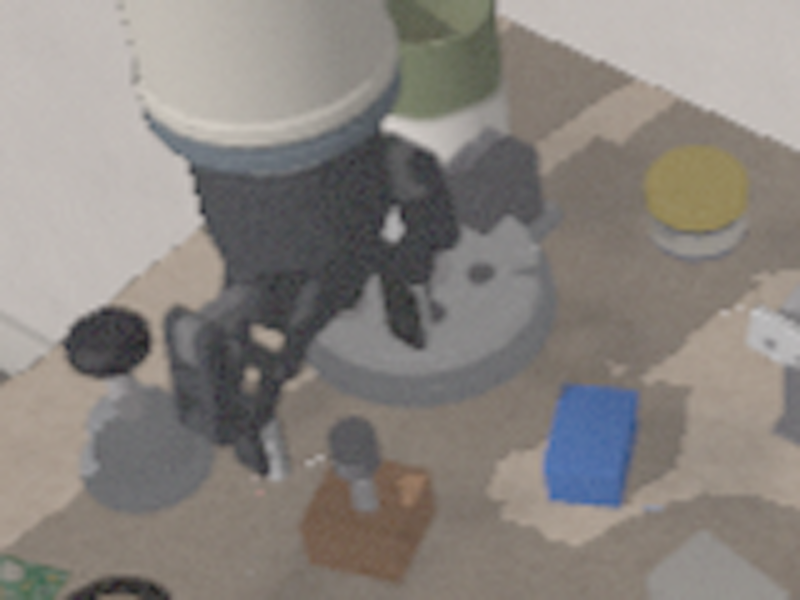

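Request:
arm_command:
  commands:
    - {"gripper": 0,"dp": [0,0,10],"spin": 0}
    - {"gripper": 0,"dp": [0,0,15],"spin": 0}
    - {"gripper": 0,"dp": [0,0,10],"spin": 0}
    - {"gripper": 0.3,"dp": [0,0,0],"spin": 0}
    - {"gripper": 0.6,"dp": [0,0,0],"spin": 0}
    - {"gripper": 1,"dp": [0,0,0],"spin": 0}
    - {"gripper": 1,"dp": [0,0,0],"spin": 0}
    - {"gripper": 1,"dp": [0,0,0],"spin": 0}
    - {"gripper": 1,"dp": [0,0,0],"spin": 0}
    - {"gripper": 1,"dp": [0,0,0],"spin": 0}

```text
clock: 7.18
position: [0.4279, 0.1009, 0.0092]
ee_rot: [[0.0, 1.0, 0.001], [1.0, -0.0, 0.0], [0.0, 0.001, -1.0]]
contact_force: [-1.6, 0.4, 6.6]
gripper_width: 0.237
```

Request:
arm_command:
  commands:
    - {"gripper": 1,"dp": [0,0,-15],"spin": 0}
    - {"gripper": 1,"dp": [0,0,-25],"spin": 0}
    - {"gripper": 1,"dp": [0,0,-25],"spin": 0}
    - {"gripper": 1,"dp": [0,0,-10],"spin": 0}
    - {"gripper": 1,"dp": [0,0,0],"spin": 0}
    - {"gripper": 1,"dp": [13,30,0],"spin": 0}
    - {"gripper": 1,"dp": [20,45,0],"spin": 0}
    - {"gripper": 1,"dp": [20,45,0],"spin": 0}
    - {"gripper": 1,"dp": [16,37,0],"spin": 0}
    - {"gripper": 1,"dp": [10.5,22.5,0],"spin": 0}
    - {"gripper": 1,"dp": [0,0,0],"spin": 0}
    - {"gripper": 1,"dp": [0,0,0],"spin": 0}

```text
clock: 8.68
position: [0.6059, 0.18, 0.0826]
ee_rot: [[-0.0, 1.0, -0.002], [1.0, 0.0, -0.0], [-0.0, -0.002, -1.0]]
contact_force: [0.0, -0.3, 0.5]
gripper_width: 0.235
```

```bash
python3 - <<'E'
from h import *
print(bot.get_obs()["position"],bot.get_obs()["gripper_width"])
snap("wrist","6");snap("scene","6");snap("top","6")
crop("wrist","6",180,60,460,270,2.8,"w6",0.6)
crop("scene","6",180,90,320,210,5,"s6",0.6)
E
```

```text
[0.60585966 0.17999963 0.08263309] 0.23524083198984516
```

View pics/w6.png

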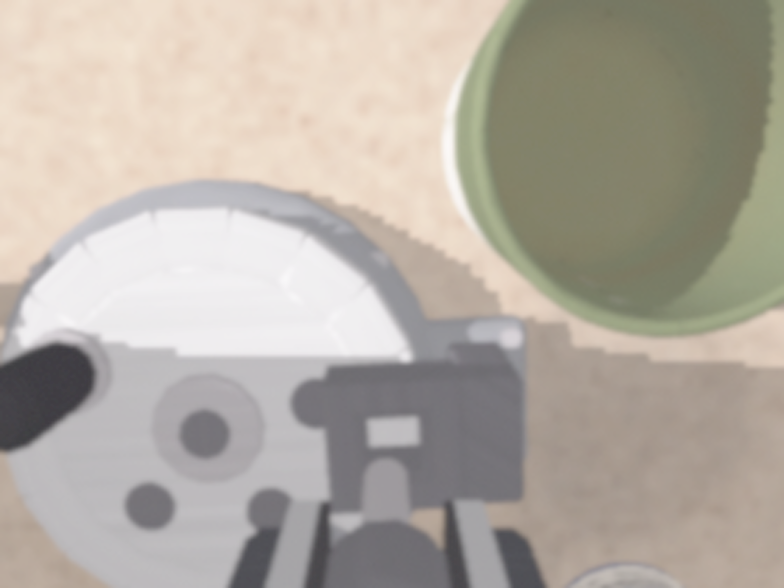

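View pics/s6.png

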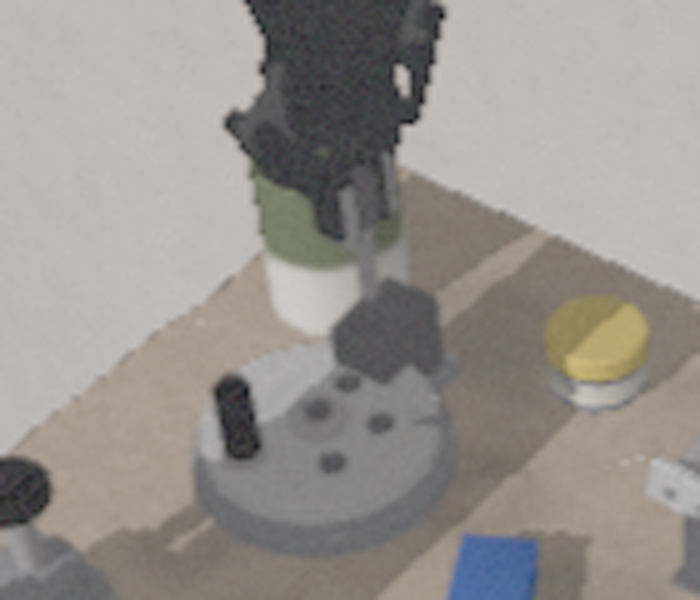

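```bash
python3 - <<'E'
from h import *
np.set_printoptions(precision=4,suppress=True,linewidth=150)
p,d,E,k=load("wrist","6"); W=world(d,E,k)
for v in range(216,246,2): print(v,W[v,312],W[v,316],W[v,318],W[v,320],W[v,324])
w=W.reshape(-1,3)
m=(np.hypot(*(w[:,:2]-(.613,.179)).T)<.04)&(w[:,2]>.0545)&(w[:,2]<.060)
r=cv2.minAreaRect((w[m][:,:2]*1000).astype(np.float32)); print(r,m.sum(),w[m].min(0),w[m].max(0))
for uv in((367,415),(420,415),(367,447),(420,447)): print(ray(180+uv[0]/2.8,60+uv[1]/2.8,E,k,.057),ray(180+uv[0]/2.8,60+uv[1]/2.8,E,k,.033))
crop("wrist","6",290,180,390,250,8,"w6b",0.5)
E
```

```text
216 [0.6017 0.1736 0.0287] [0.6049 0.1734 0.0278] [0.6065 0.1733 0.0276] [0.6081 0.1732 0.0272] [0.6113 0.1734 0.0281]
218 [0.6017 0.172  0.0287] [0.6049 0.172  0.0287] [0.6065 0.1717 0.028 ] [0.6081 0.172  0.0289] [0.6113 0.1716 0.0274]
220 [0.6018 0.1727 0.0361] [0.6049 0.1728 0.0364] [0.6065 0.173  0.037 ] [0.608  0.1731 0.0372] [0.6111 0.1728 0.0365]
222 [0.6019 0.1727 0.0411] [0.605  0.1725 0.0403] [0.6065 0.1724 0.0401] [0.608  0.1729 0.0416] [0.611  0.1733 0.0427]
224 [0.602  0.1728 0.046 ] [0.6053 0.1845 0.0801] [0.6066 0.1843 0.0795] [0.6078 0.1842 0.0791] [0.611  0.173  0.0466]
226 [0.6028 0.1835 0.0809] [0.6053 0.1846 0.0842] [0.6066 0.1844 0.0836] [0.6078 0.1841 0.0828] [0.6069 0.2469 0.262 ]
228 [0.6029 0.1832 0.0838] [0.6054 0.1848 0.0883] [0.6066 0.1844 0.0873] [0.6078 0.184  0.086 ] [0.6104 0.1812 0.0782]
230 [0.603  0.1835 0.0881] [0.6054 0.1844 0.0908] [0.6066 0.1845 0.0911] [0.6078 0.1839 0.0894] [0.6103 0.182  0.0842]
232 [0.603  0.1834 0.0916] [0.6054 0.1844 0.094 ] [0.6066 0.1843 0.0939] [0.6078 0.1842 0.0937] [0.6102 0.1818 0.0871]
234 [0.6031 0.1834 0.0947] [0
[... 317 characters left out ...]
22 0.0981]
240 [0.6033 0.1839 0.1054] [0.6055 0.1846 0.107 ] [0.6066 0.1841 0.1058] [0.6077 0.1838 0.105 ] [0.61   0.1822 0.101 ]
242 [0.6034 0.1833 0.1068] [0.6056 0.1845 0.1096] [0.6066 0.1845 0.1095] [0.6077 0.1844 0.1094] [0.6099 0.1827 0.1052]
244 [0.6034 0.1837 0.1105] [0.6056 0.1839 0.111 ] [0.6066 0.1845 0.1124] [0.6077 0.1843 0.112 ] [0.6099 0.1826 0.1079]
((615.6611938476562, 180.31967163085938), (50.00359344482422, 34.91175079345703), 3.046515941619873) 2633 [0.5899 0.1617 0.0545] [0.6411 0.1986 0.0594]
[0.6017 0.1882 0.057 ] [0.6011 0.1813 0.033 ]
[0.6149 0.1882 0.057 ] [0.6158 0.1813 0.033 ]
[0.6016 0.1798 0.057 ] [0.601 0.172 0.033]
[0.615  0.1798 0.057 ] [0.6159 0.172  0.033 ]
```

View pics/w6b.png

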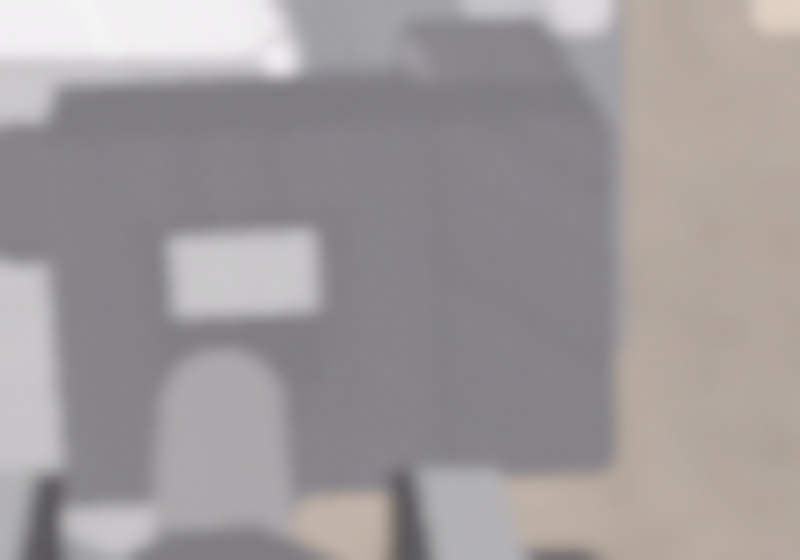

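```bash
python3 - <<'E'
from h import *
np.set_printoptions(precision=4,suppress=True,linewidth=150)
p,d,E,k=load("top","1"); w=world(d,E,k).reshape(-1,3)
m=(w[:,0]>.56)&(w[:,0]<.75)&(w[:,1]>.2)&(w[:,1]<.33)&(w[:,2]>.07)
print(w[m].min(0),w[m].max(0))
E
```

```text
[0.6209 0.2003 0.0701] [0.75   0.3299 0.4297]
```

Request:
arm_command:
  commands:
    - {"gripper": 1,"dp": [0.3,1.2,5],"spin": 0}
    - {"gripper": 1,"dp": [0,0,6],"spin": 0}
    - {"gripper": 1,"dp": [0,0,6],"spin": 0}
    - {"gripper": 1,"dp": [0,0,5],"spin": 0}
    - {"gripper": 1,"dp": [0,0,5],"spin": 0}
    - {"gripper": 1,"dp": [0,0,0],"spin": 0}

```text
clock: 9.57
position: [0.608, 0.1806, 0.0563]
ee_rot: [[-0.0, 1.0, -0.001], [1.0, 0.0, -0.0], [-0.0, -0.001, -1.0]]
contact_force: [0.7, -0.1, -0.5]
gripper_width: 0.24
```

```bash
python3 - <<'E'
from h import *
np.set_printoptions(precision=4,suppress=True,linewidth=150)
for c,t in(("top","1"),("wrist","2")):
  p,d,E,k=load(c,t); w=world(d,E,k).reshape(-1,3)
  m=(w[:,0]>.56)&(w[:,0]<.71)&(w[:,1]>.19)&(w[:,1]<.31)&(w[:,2]>.07)&(w[:,2]<.2)
  print(w[m].min(0),w[m].max(0))
snap("wrist","7");crop("wrist","7",180,60,460,270,2.8,"w7",0.6)
E
```

```text
[0.6209 0.2147 0.0701] [0.709  0.2959 0.1055]
[0.6208 0.2169 0.07  ] [0.71   0.2981 0.1028]
```

View pics/w7.png

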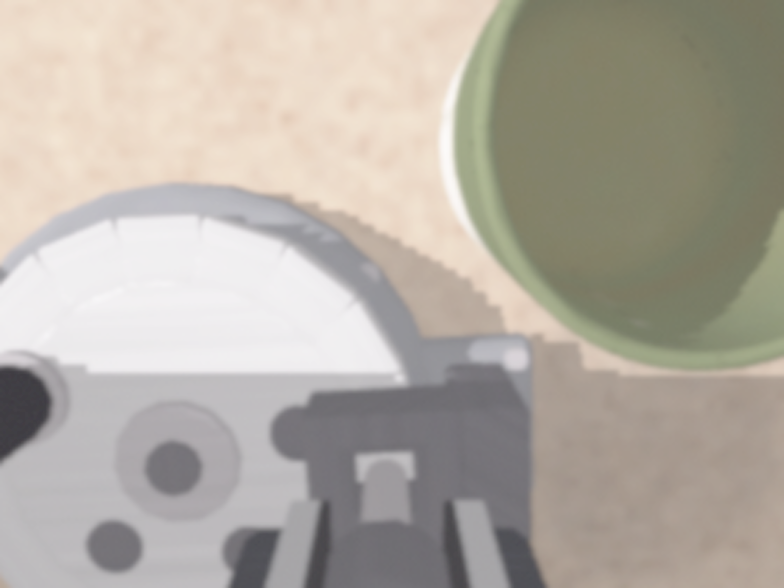

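Request:
arm_command:
  commands:
    - {"gripper": 1,"dp": [0,0,5],"spin": 0}
    - {"gripper": 1,"dp": [0,0,5],"spin": 0}
    - {"gripper": 1,"dp": [0,0,5],"spin": 0}
    - {"gripper": 1,"dp": [0,0,5],"spin": 0}
    - {"gripper": 1,"dp": [0,0,0],"spin": 0}

```text
clock: 10.25
position: [0.608, 0.1806, 0.0362]
ee_rot: [[-0.0, 1.0, -0.001], [1.0, 0.0, -0.0], [-0.0, -0.001, -1.0]]
contact_force: [0.4, -0.7, -0.8]
gripper_width: 0.233
```

No side load, so it is in the hole. I release and lift.

Request:
arm_command:
  commands:
    - {"gripper": 0.7,"dp": [0,0,2],"spin": 0}
    - {"gripper": 0.55,"dp": [0,0,0],"spin": 0}
    - {"gripper": 0.4,"dp": [0,0,0],"spin": 0}
    - {"gripper": 0.4,"dp": [0,0,0],"spin": 0}
    - {"gripper": 0.4,"dp": [0,0,-15],"spin": 0}
    - {"gripper": 0.2,"dp": [0,0,-25],"spin": 0}
    - {"gripper": 0,"dp": [0,0,-30],"spin": 0}
    - {"gripper": 0,"dp": [0,0,-20],"spin": 0}
    - {"gripper": 0,"dp": [0,0,0],"spin": 0}

```text
clock: 11.38
position: [0.6095, 0.1809, 0.1272]
ee_rot: [[-0.0, 1.0, 0.004], [1.0, 0.0, 0.001], [0.001, 0.004, -1.0]]
contact_force: [-0.1, -0.9, 0.0]
gripper_width: 1.002
```

```bash
python3 - <<'E'
from h import *
print(bot.get_obs()["position"],bot.get_obs()["gripper_width"])
snap("wrist","8");snap("scene","8")
crop("wrist","8",0,0,640,400,1.25,"w8",0.6)
crop("scene","8",180,90,320,210,5,"s8",0.6)
p,d,E,k=load("wrist","8"); w=world(d,E,k).reshape(-1,3)
for (xy,r,z0,z1) in(((.607,.18),.03,.08,.12),((.517,.193),.03,.071,.085)):
    m=(np.hypot(*(w[:,:2]-xy).T)<r)&(w[:,2]>z0)&(w[:,2]<z1)
    print(m.sum(),cv2.minEnclosingCircle((w[m][:,:2]*1000).astype(np.float32)),np.median(w[m][:,2]))
E
```

```text
[0.60947483 0.1809433  0.12719497] 1.0016105081500686
850 ((608.3333740234375, 180.52809143066406), 11.033987045288086) 0.1016185453674476
482 ((517.619140625, 193.5709686279297), 9.86981201171875) 0.0764321785321677
```

View pics/w8.png

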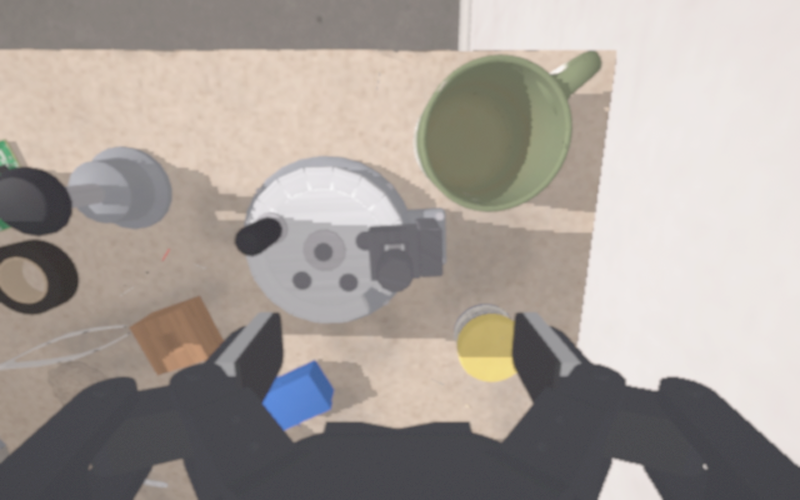

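View pics/s8.png

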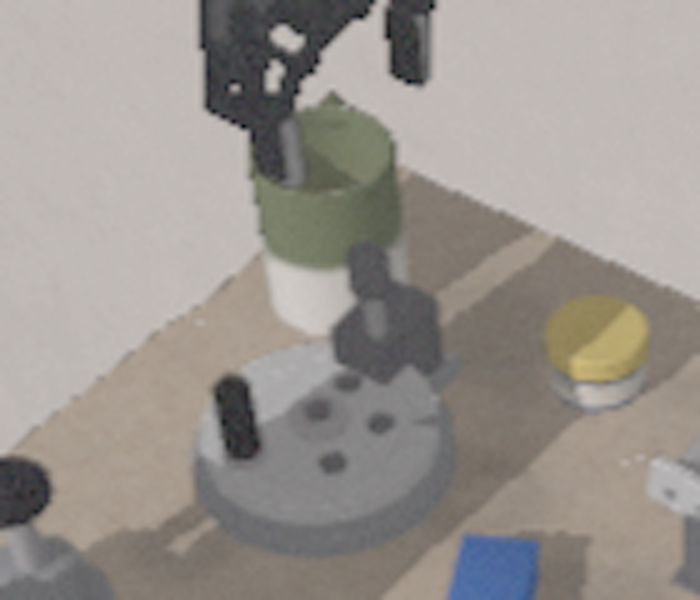

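Request:
arm_command:
  commands:
    - {"gripper": 0,"dp": [4,-30,0],"spin": 0}
    - {"gripper": 0,"dp": [4,-30,10],"spin": 0}
    - {"gripper": 0,"dp": [4.6,-32.3,30],"spin": 0}
    - {"gripper": 0,"dp": [0,0,0],"spin": -0.16}
    - {"gripper": 0,"dp": [0,0,0],"spin": -0.17}
    - {"gripper": 0,"dp": [0,0,0],"spin": -0.17}
    - {"gripper": 0,"dp": [0,0,0],"spin": -0.17}
    - {"gripper": 0,"dp": [0,0,0],"spin": -0.17}
    - {"gripper": 0,"dp": [0,0,0],"spin": -0.17}
    - {"gripper": 0,"dp": [0,0,0],"spin": -0.16}
    - {"gripper": 0,"dp": [0,0,0],"spin": 0}
    - {"gripper": 0,"dp": [0,0,0],"spin": 0}

```text
clock: 12.98
position: [0.5157, 0.1932, 0.0844]
ee_rot: [[-0.919, 0.394, -0.001], [0.394, 0.919, -0.0], [0.001, -0.0, -1.0]]
contact_force: [-0.2, -0.4, 0.0]
gripper_width: 1.002
```

```bash
python3 - <<'E'
from h import *
o=bot.get_obs();print(o["position"],o["ee_rot"],o["qpos"])
snap("wrist","9")
crop("wrist","9",0,0,640,400,1.25,"w9",0.6)
p,d,E,k=load("wrist","9"); w=world(d,E,k).reshape(-1,3)
for (xy,r,z0,z1) in(((.607,.18),.03,.08,.12),((.517,.193),.025,.071,.08)):
    m=(np.hypot(*(w[:,:2]-xy).T)<r)&(w[:,2]>z0)&(w[:,2]<z1)
    print(m.sum(),cv2.minEnclosingCircle((w[m][:,:2]*1000).astype(np.float32)),np.median(w[m][:,2]))
E
```

```text
[0.51572671 0.19320259 0.08436861] [[-9.19260636e-01  3.93648771e-01 -7.26652127e-04]
 [ 3.93648992e-01  9.19260810e-01 -1.86663251e-04]
 [ 5.94503063e-04 -4.57638056e-04 -9.99999719e-01]] [ 2.50007237e-01  5.26256797e-01  1.65306123e+00 -1.31352126e-06
  9.63024875e-01 -9.16190679e-01]
15 ((599.1837158203125, 183.4403076171875), 4.921293258666992) 0.08099593395789798
653 ((516.9603881835938, 193.10699462890625), 9.887890815734863) 0.07660151202778664
```

View pics/w9.png

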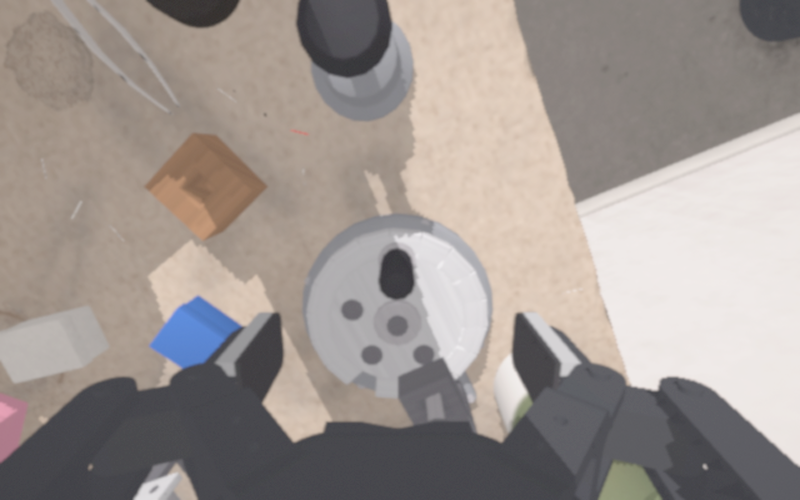

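Request:
arm_command:
  commands:
    - {"gripper": 0,"dp": [-1.1,0.5,25],"spin": 0}
    - {"gripper": 0,"dp": [0,0,30],"spin": 0}
    - {"gripper": 0,"dp": [0,0,20],"spin": 0}
    - {"gripper": 0.3,"dp": [0,0,0],"spin": 0}
    - {"gripper": 0.6,"dp": [0,0,0],"spin": 0}
    - {"gripper": 1,"dp": [0,0,0],"spin": 0}
    - {"gripper": 1,"dp": [0,0,0],"spin": 0}
    - {"gripper": 1,"dp": [0,0,0],"spin": 0}
    - {"gripper": 1,"dp": [0,0,0],"spin": 0}
    - {"gripper": 1,"dp": [0,0,0],"spin": 0}

```text
clock: 14.28
position: [0.517, 0.1923, 0.0108]
ee_rot: [[-0.921, 0.39, 0.0], [0.39, 0.921, -0.001], [-0.001, -0.001, -1.0]]
contact_force: [-3.6, -11.5, 14.3]
gripper_width: 0.21
```

Request:
arm_command:
  commands:
    - {"gripper": 1,"dp": [-0.1,-2.1,0],"spin": -0.05}
    - {"gripper": 1,"dp": [-0.2,-4.2,0],"spin": -0.1}
    - {"gripper": 1,"dp": [-0.2,-4.2,0],"spin": -0.1}
    - {"gripper": 1,"dp": [-0.2,-4.2,0],"spin": -0.1}
    - {"gripper": 1,"dp": [-0.2,-4.2,0],"spin": -0.1}
    - {"gripper": 1,"dp": [0,0,0],"spin": 0}

```text
clock: 15.02
position: [0.5138, 0.1746, 0.0108]
ee_rot: [[-0.999, -0.05, 0.0], [-0.05, 0.999, 0.0], [-0.0, 0.0, -1.0]]
contact_force: [-4.6, -0.2, 14.2]
gripper_width: 0.213
```

Request:
arm_command:
  commands:
    - {"gripper": 1,"dp": [-0.2,-4.2,0],"spin": -0.1}
    - {"gripper": 1,"dp": [-0.2,-4.2,0],"spin": -0.1}
    - {"gripper": 1,"dp": [-0.2,-4.2,0],"spin": -0.1}
    - {"gripper": 1,"dp": [-0.1,-2.1,0],"spin": -0.05}
    - {"gripper": 1,"dp": [-0.1,-2.1,0],"spin": -0.05}
    - {"gripper": 1,"dp": [0,-2.1,0],"spin": -0.05}
    - {"gripper": 1,"dp": [0,0,0],"spin": 0}
    - {"gripper": 1,"dp": [0,0,0],"spin": 0}
    - {"gripper": 1,"dp": [0,0,0],"spin": 0}

```text
clock: 16.15
position: [0.5185, 0.1566, 0.0108]
ee_rot: [[-0.878, -0.478, -0.0], [-0.478, 0.878, -0.0], [0.0, 0.0, -1.0]]
contact_force: [-7.4, -2.5, 16.1]
gripper_width: 0.213
```

```bash
python3 - <<'E'
from h import *
snap("wrist","10");snap("scene","10");snap("top","10")
crop("wrist","10",0,0,640,400,1.25,"w10",0.6)
crop("scene","10",180,90,320,210,5,"s10",0.6)
E
```

```text
(no output)
```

View pics/w10.png

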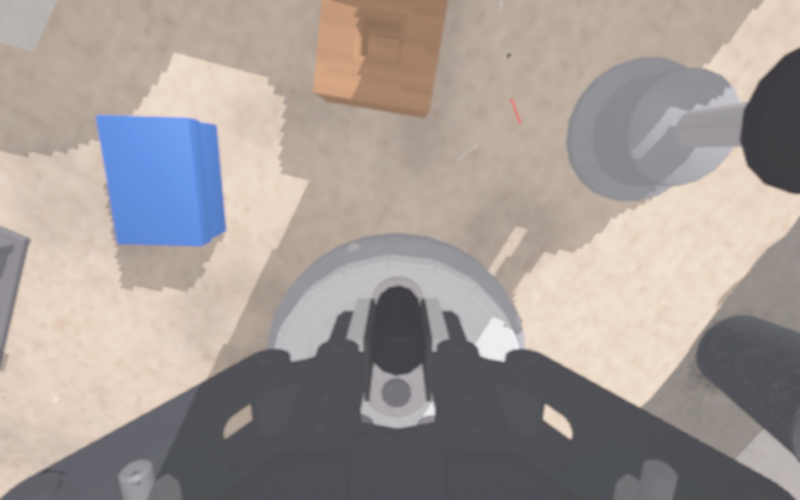

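View pics/s10.png

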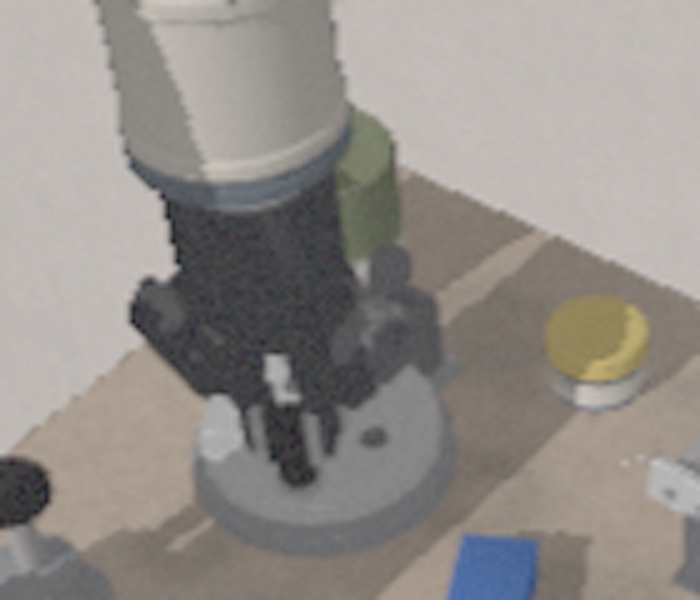

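```bash
python3 - <<'E'
from h import *
np.set_printoptions(precision=4,suppress=True,linewidth=150)
for t in("8","10"):
  for c in("scene","top"):
    try:p,d,E,k=load(c,t)
    except Exception: continue
    w=world(d,E,k).reshape(-1,3)
    m=(np.hypot(*(w[:,:2]-(.608,.178)).T)<.02)&(w[:,2]>.062)&(w[:,2]<.115)
    q=w[m]; print(t,c,m.sum(),q.min(0) if len(q) else "",np.percentile(q,97,axis=0) if len(q) else "")
crop("top","10",200,130,300,230,6,"t10",0.6)
E
```

```text
8 scene 106 [0.5964 0.1658 0.0628] [0.6153 0.1843 0.1047]
10 scene 74 [0.6014 0.159  0.0812] [0.6212 0.1764 0.1024]
10 top 0
```

View pics/t10.png

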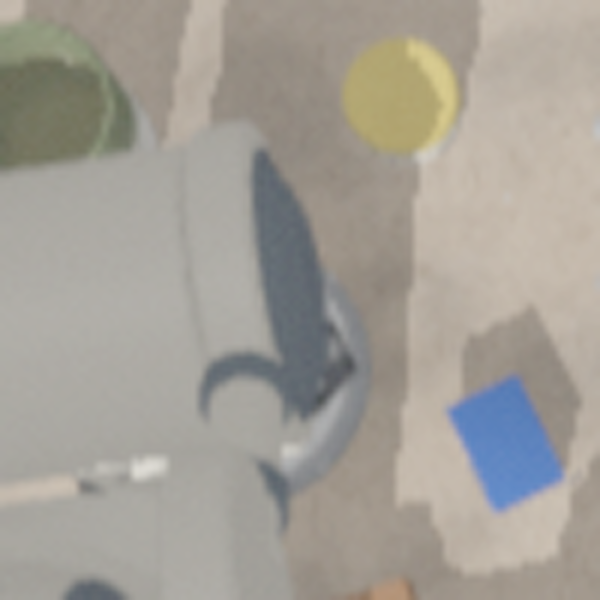

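Request:
arm_command:
  commands:
    - {"gripper": 1,"dp": [0,-1.3,0],"spin": -0.03}
    - {"gripper": 1,"dp": [0,0,0],"spin": 0}
    - {"gripper": 1,"dp": [0,-1.3,0],"spin": -0.03}
    - {"gripper": 1,"dp": [0,0,0],"spin": 0}
    - {"gripper": 1,"dp": [0,0,0],"spin": 0}

```text
clock: 16.92
position: [0.5198, 0.1544, 0.0108]
ee_rot: [[-0.848, -0.53, -0.0], [-0.53, 0.848, -0.0], [0.0, 0.0, -1.0]]
contact_force: [-6.7, -1.8, 16.6]
gripper_width: 0.211
```

```bash
cat >> h.py <<'E'
def pin(t):
    p,d,E,k=snap("scene",t); crop("scene",t,180,90,320,210,5,"s"+t,0.6)
    w=world(d,E,k).reshape(-1,3)
    m=(np.hypot(*(w[:,:2]-(.610,.173)).T)<.02)&(w[:,2]>.062)&(w[:,2]<.115)
    q=w[m]; print(t,m.sum(),q.min(0),np.percentile(q,97,axis=0))
    o=bot.get_obs(); a=np.degrees(np.arctan2(o["position"][1]-.1773,o["position"][0]-.5556))%360
    print("theta~",np.radians(a-157.6))
E
python3 - <<'E'
from h import *
np.set_printoptions(precision=4,suppress=True,linewidth=150)
pin("11")
E
```

```text
11 39 [0.6021 0.1645 0.0796] [0.6214 0.183  0.0906]
theta~ 0.9601862881160206
```

View pics/s11.png

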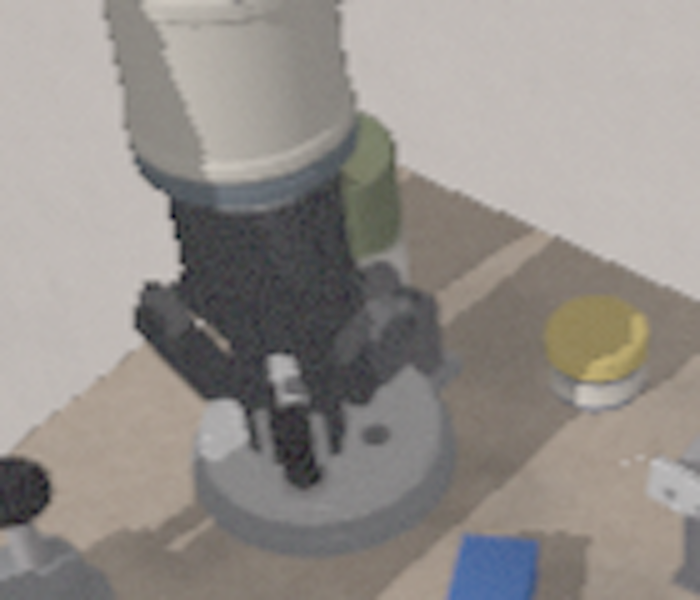

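Request:
arm_command:
  commands:
    - {"gripper": 1,"dp": [0,1.3,0],"spin": 0.03}
    - {"gripper": 1,"dp": [0,1.3,0],"spin": 0.03}
    - {"gripper": 1,"dp": [0,1.3,0],"spin": 0.03}
    - {"gripper": 1,"dp": [0,0,0],"spin": 0}
    - {"gripper": 1,"dp": [0,0,0],"spin": 0}

```text
clock: 17.6
position: [0.5179, 0.1578, 0.0108]
ee_rot: [[-0.892, -0.452, -0.0], [-0.452, 0.892, -0.0], [0.0, -0.0, -1.0]]
contact_force: [-6.6, -1.1, 15.5]
gripper_width: 0.209
```

```bash
python3 - <<'E'
from h import *
np.set_printoptions(precision=4,suppress=True,linewidth=150)
pin("12")
E
```

```text
12 57 [0.6007 0.1631 0.0794] [0.6201 0.182  0.0903]
theta~ 0.8688818349268396
```

Pin is down (head top ~88–90 mm). Release the knob slowly, lift off, and look.

Request:
arm_command:
  commands:
    - {"gripper": 0.7,"dp": [0,0,0],"spin": 0}
    - {"gripper": 0.6,"dp": [0,0,0],"spin": 0}
    - {"gripper": 0.45,"dp": [0,0,0],"spin": 0}
    - {"gripper": 0.4,"dp": [0,0,0],"spin": 0}
    - {"gripper": 0.4,"dp": [0,0,0],"spin": 0}
    - {"gripper": 0.4,"dp": [0,0,-20],"spin": 0}
    - {"gripper": 0.4,"dp": [0,0,-40],"spin": 0}
    - {"gripper": 0.2,"dp": [0,0,-50],"spin": 0}
    - {"gripper": 0,"dp": [0,0,-40],"spin": 0}
    - {"gripper": 0,"dp": [10,0,-20],"spin": 0}
    - {"gripper": 0,"dp": [0,0,0],"spin": 0}
    - {"gripper": 0,"dp": [0,0,0],"spin": 0}

```text
clock: 19.15
position: [0.5092, 0.1533, 0.179]
ee_rot: [[-0.892, -0.452, -0.001], [-0.452, 0.892, -0.0], [0.001, 0.0, -1.0]]
contact_force: [1.1, -0.6, -0.3]
gripper_width: 1.001
```

```bash
python3 - <<'E'
from h import *
np.set_printoptions(precision=4,suppress=True,linewidth=150)
pin("13")
p,d,E,k=snap("wrist","13");crop("wrist","13",0,0,640,400,1.25,"w13",0.6)
w=world(d,E,k).reshape(-1,3)
for (xy,r,z0,z1) in(((.610,.175),.03,.07,.12),((.518,.160),.025,.071,.08)):
    m=(np.hypot(*(w[:,:2]-xy).T)<r)&(w[:,2]>z0)&(w[:,2]<z1)
    c=cv2.minEnclosingCircle((w[m][:,:2]*1000).astype(np.float32)); print(m.sum(),c,np.median(w[m][:,2]),np.degrees(np.arctan2(c[0][1]-177.3,c[0][0]-555.6))%360)
E
```

```text
13 87 [0.5975 0.1703 0.0669] [0.6174 0.1909 0.0906]
theta~ 0.8668482533684153
496 ((608.6083984375, 186.10426330566406), 11.85703182220459) 0.08602284769277745 9.430275140071624
311 ((516.8788452148438, 161.18212890625), 9.944220542907715) 0.07643375965674083 202.59976038972815
```

View pics/w13.png

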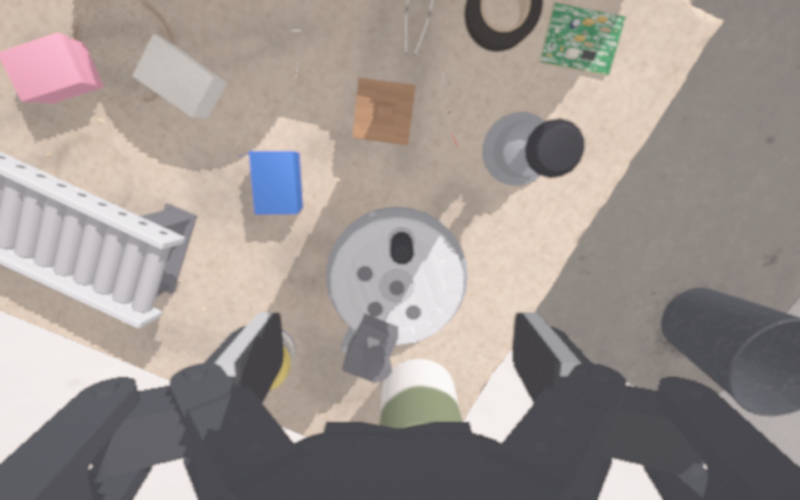

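View pics/s13.png

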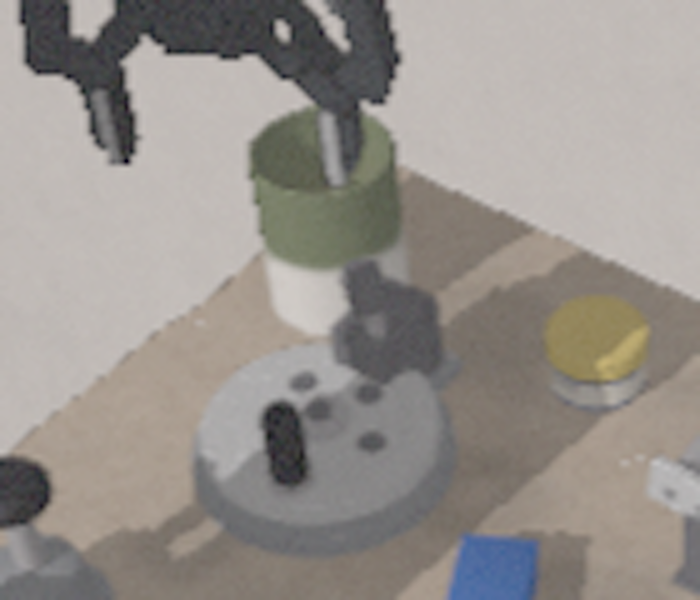

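```bash
cat >> h.py <<'E'
def cartons(t,cams=("top","scene")):
    for c in cams:
        p,d,E,k=snap(c,t); W=world(d,E,k); hsv=cv2.cvtColor(p,cv2.COLOR_RGB2HSV)
        m=((W[...,2]>.021)&(W[...,2]<.036)&(W[...,0]>.3)&(W[...,0]<.6)&(W[...,1]<.12)&(W[...,1]>-.36)&(d>0)).astype(np.uint8)
        n,l,s,ce=cv2.connectedComponentsWithStats(m)
        for i in range(1,n):
            if s[i,4]<80: continue
            q=W[l==i]; r=cv2.minAreaRect((q[:,:2]*1000).astype(np.float32))
            print(c,s[i,4],np.round(ce[i]),np.round(r[0],1),np.round(r[1],1),round(r[2],1),"z",np.round(np.median(q[:,2]),4),np.median(p[l==i],0))
E
python3 - <<'E'
from h import *
np.set_printoptions(precision=4,suppress=True,linewidth=150)
cartons("14")
for c,t in(("top","1"),("scene","1")):
    p,d,E,k=load(c,t); w=world(d,E,k).reshape(-1,3)
    m=(w[:,0]>.55)&(w[:,0]<.70)&(w[:,1]<.06)&(w[:,1]>-.35)&(w[:,2]>.032)&(w[:,2]<.085)
    q=w[m]; r=cv2.minAreaRect((q[:,:2]*1000).astype(np.float32)); print(c,m.sum(),r,q.min(0),q.max(0))
    # slope fit along centre
    cx=r[0][0]/1000
    g=(abs(q[:,0]-cx)<.025); A=np.c_[q[g][:,1],np.ones(g.sum())]
    for y in np.arange(-.28,.04,.04):
        s=q[g&(abs(q[:,1]-y)<.012)]; print(round(y,2),np.percentile(s[:,2],92) if len(s) else None,end=" ")
    print()
E
```

```text
top 255 [284. 204.] [521.2  41.4] [53.6 37.6] 26.5 z 0.0277 [ 52.  90. 160.]
top 255 [354. 205.] [ 521.1 -157.6] [37.5 54. ] 42.7 z 0.0279 [195. 132. 150.]
top 152 [424. 218.] [ 490.5 -352.3] [15.6 79. ] 89.3 z 0.0269 [ 71.5 112.5  79.5]
top 257 [320. 220.] [479.5 -61. ] [53.6 37.4] 81.3 z 0.0276 [143. 140. 135.]
top 260 [387. 219.] [ 483.9 -248.6] [37.4 53.3] 3.3 z 0.0276 [191. 188. 182.]
top 239 [262. 237.] [427.5  99.8] [45.9 45.7] 19.4 z 0.0295 [100.  73.  52.]
top 266 [346. 248.] [ 403.3 -133.8] [35.9 53. ] 1.3 z 0.0274 [142. 140. 135.]
top 180 [421. 274.] [ 339.  -340.3] [22.5 78.9] 86.8 z 0.0268 [169. 160. 146.]
scene 304 [278. 206.] [521.4  38.8] [54.9 38. ] 26.3 z 0.0289 [ 36.  61. 116.]
scene 369 [233. 220.] [428.4  97.8] [49.7 46.5] 19.3 z 0.0303 [69. 49. 36.]
scene 375 [303. 238.] [479.9 -63.8] [54.8 38.9] 80.6 z 0.0289 [102.  98.  93.]
scene 389 [350. 245.] [ 521.7 -159.4] [40.9 53.8] 42.5 z 0.029 [154.  91. 106.]
scene 463 [311. 279.] [ 403.  -137.3] [54.  38.5] 89.6 z 0.029 [102.  98.  93.]
scene 458 [379. 277.] [ 484.9 -250.7] [39.6 53.5] 3.2 z 0.0289 [150.  144.  137
[... 200 characters left out ...]
7270050048828), (134.98434448242188, 345.6758117675781), 3.001877784729004) [ 0.5507 -0.35    0.032 ] [0.6853 0.0011 0.0789]
-0.28 0.04480122327095632 -0.24 0.047371685345195515 -0.2 0.05219954298862459 -0.16 0.056306323040736454 -0.12 0.0612250940452643 -0.08 0.06388636640825342 -0.04 0.07053075338587703 0.0 0.07427852795694874 
scene 3956 ((613.2158203125, -175.0993194580078), (135.42279052734375, 346.51361083984375), 1.796902060508728) [ 0.5503 -0.35    0.032 ] [ 0.6852 -0.0002  0.0788]
-0.28 0.044004791782041065 -0.24 0.04787043671022294 -0.2 0.05260352266864294 -0.16 0.05879293819158268 -0.12 0.06231601540932409 -0.08 0.06737431400376193 -0.04 0.07216024483410428 0.0 0.07683664907076347
```

```bash
python3 - <<'E'
from h import *
crop("top","14",180,110,420,310,3.3,"t14",0.6)
E
```

```text
(no output)
```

View pics/t14.png

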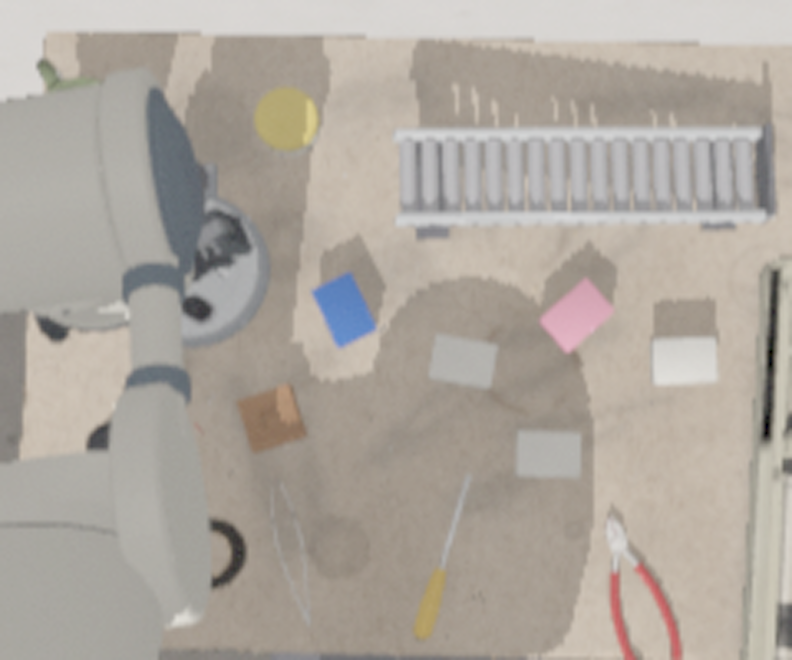

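```bash
python3 - <<'E'
from h import *
np.set_printoptions(precision=4,suppress=True,linewidth=150)
for c,t in(("top","1"),("scene","1")):
    p,d,E,k=load(c,t); w=world(d,E,k).reshape(-1,3)
    base=(w[:,0]>.56)&(w[:,0]<.69)&(w[:,1]<.04)&(w[:,1]>-.33)
    # rough yc
    yc=-.14
    for it in range(3):
        pl=.048+np.tan(np.radians(7))*(w[:,1]-yc)
        m=base&(w[:,2]>pl-.003)&(w[:,2]<pl+.013)
        q=w[m]; r=cv2.minAreaRect((q[:,:2]*1000).astype(np.float32))
        print(c,m.sum(),r,q.min(0),q.max(0)); yc=r[0][1]/1000
    for y in np.arange(-.28,.02,.04):
        s=q[abs(q[:,1]-y)<.01]; print(round(y,2),s[:,0].min(),s[:,0].max(),(s[:,0].min()+s[:,0].max())/2)
    # roller tops: central x
    cx=r[0][0]/1000; g=q[abs(q[:,0]-cx)<.02]
    tops=[(y,np.percentile(g[abs(g[:,1]-y)<.01][:,2],85)) for y in np.arange(-.26,.01,.02)]
    f=np.polyfit(*zip(*tops),1); print("slope deg",np.degrees(np.arctan(f[0])),"z at yc",np.polyval(f,yc))
E
```

```text
top 2408 ((621.666015625, -163.26019287109375), (112.20743560791016, 323.8269348144531), 2.4281270503997803) [ 0.5725 -0.3274  0.0238] [0.6841 0.0005 0.0765]
top 1903 ((614.874267578125, -163.7805938720703), (124.9664306640625, 322.3590087890625), 3.001878261566162) [ 0.5602 -0.3274  0.0273] [0.6853 0.0003 0.0789]
top 1892 ((614.874267578125, -163.7805938720703), (124.9664306640625, 322.3590087890625), 3.001878261566162) [ 0.5602 -0.3274  0.0274] [0.6853 0.0003 0.0789]
-0.28 0.6036535822433821 0.6828693280745873 0.6432614551589847
-0.24 0.6025735482184535 0.6802506050903598 0.6414120766544067
-0.2 0.5996261793276685 0.678706165903831 0.6391661726157498
-0.16 0.5980142402559405 0.6764364031988364 0.6372253217273884
-0.12 0.5956622978185754 0.6752148607141961 0.6354385792663857
-0.08 0.5937362426990543 0.6729329933119705 0.6333346180055124
-0.04 0.5913684762300411 0.6704843681371305 0.6309264221835857
0.0 0.5900679714260365 0.668725735986127 0.6293968537060817
slope deg 6.053469550135232 z at yc 0.05445628954124121
scene 3436 ((623.2869262695312, -165.953369140625), (326.5208740234375,
[... 280 characters left out ...]
3251953125, -166.49827575683594), (327.41033935546875, 123.77520751953125), 89.61270141601562) [ 0.5603 -0.3298  0.0258] [ 0.6844 -0.0031  0.0788]
-0.28 0.6031222852015891 0.6843777790620741 0.6437500321318316
-0.24 0.6017915254914814 0.681841713126402 0.6418166193089416
-0.2 0.5993002664224625 0.6814556442771378 0.6403779553498001
-0.16 0.5970826561472914 0.6768572685736713 0.6369699623604814
-0.12 0.5951904780593341 0.6759180469636952 0.6355542625115147
-0.08 0.593100723208369 0.6727308836760816 0.6329158034422253
-0.04 0.5910772798539061 0.6690595976555053 0.6300684387547058
0.0 0.5885145811250848 0.668550357693145 0.6285324694091149
slope deg 5.210008747035022 z at yc 0.05208407349335835
```

Request:
arm_command:
  commands:
    - {"gripper": 0,"dp": [14.5,-17.8,0],"spin": 0}
    - {"gripper": 0,"dp": [25,-35,10],"spin": 0}
    - {"gripper": 0,"dp": [25,-35,15],"spin": 0}
    - {"gripper": 0,"dp": [25,-40,15],"spin": 0}
    - {"gripper": 0,"dp": [25,-40,15],"spin": 0}
    - {"gripper": 0,"dp": [8,-10,15],"spin": 0}
    - {"gripper": 0,"dp": [0,0,0],"spin": 0.184}
    - {"gripper": 0,"dp": [0,0,0],"spin": 0.184}
    - {"gripper": 0,"dp": [0,0,0],"spin": 0.184}
    - {"gripper": 0,"dp": [0,0,0],"spin": 0.184}
    - {"gripper": 0,"dp": [0,0,0],"spin": 0.184}
    - {"gripper": 0,"dp": [0,0,0],"spin": 0.184}

```text
clock: 20.85
position: [0.4804, -0.0606, 0.1093]
ee_rot: [[-0.802, 0.598, -0.001], [0.598, 0.802, 0.0], [0.001, -0.0, -1.0]]
contact_force: [0.4, 0.5, 1.0]
gripper_width: 0.998
```

Request:
arm_command:
  commands:
    - {"gripper": 0,"dp": [0,0,0],"spin": 0.184}
    - {"gripper": 0,"dp": [0,0,0],"spin": 0.184}
    - {"gripper": 0,"dp": [0,0,0],"spin": 0.184}
    - {"gripper": 0,"dp": [0,0,0],"spin": 0.184}
    - {"gripper": 0,"dp": [0,0,0],"spin": 0.184}
    - {"gripper": 0,"dp": [0,0,0],"spin": 0.184}
    - {"gripper": 0,"dp": [0,0,0],"spin": 0}
    - {"gripper": 0,"dp": [0,0,0],"spin": 0}

```text
clock: 21.85
position: [0.4805, -0.0606, 0.1096]
ee_rot: [[0.163, 0.987, -0.0], [0.987, -0.163, 0.0], [-0.0, -0.0, -1.0]]
contact_force: [0.4, 0.7, 0.5]
gripper_width: 1.0
```

```bash
cat >> h.py <<'E'
def wc(t):
    o=bot.get_obs(); print("tcp",np.round(o["position"],4),"yang",round(float(np.degrees(np.arctan2(o["ee_rot"][1][1],o["ee_rot"][0][1]))),2),"q6",round(float(o["qpos"][5]),2))
    p,d,E,k=snap("wrist",t); W=world(d,E,k); crop("wrist",t,0,0,640,400,1.25,"w"+t,0.6)
    m=((W[...,2]>.024)&(W[...,2]<.034)&(W[...,0]>.3)&(W[...,0]<.6)&(d>0)).astype(np.uint8)
    n,l,s,ce=cv2.connectedComponentsWithStats(m)
    for i in range(1,n):
        if s[i,4]<300: continue
        q=W[l==i]; r=cv2.minAreaRect((q[:,:2]*1000).astype(np.float32))
        print("wrist",s[i,4],np.round(ce[i]),np.round(r[0],1),np.round(r[1],1),round(r[2],1),"z",np.round(np.median(q[:,2]),4),np.median(p[l==i],0))
E
python3 - <<'E'
from h import *
wc("15")
E
```

```text
tcp [ 0.4805 -0.0606  0.1096] yang -9.37 q6 -0.09
wrist 2361 [216.  21.] [428.8  97.3] [46.2 40.3] 19.6 z 0.0303 [104.  69.  48.]
wrist 3470 [348.  67.] [521.8  41.8] [53.8 37.6] 27.2 z 0.0285 [ 49.  91. 188.]
wrist 2514 [317. 199.] [479.9 -60.5] [53.6 37.5] 80.9 z 0.0283 [164. 157. 151.]
wrist 2064 [250. 284.] [ 403.3 -134.2] [54.6 38. ] 89.7 z 0.0282 [164. 156. 151.]
wrist 2041 [376. 288.] [ 521.6 -156.7] [37.8 54.3] 42.2 z 0.0281 [238. 143. 171.]
```

View pics/w15.png

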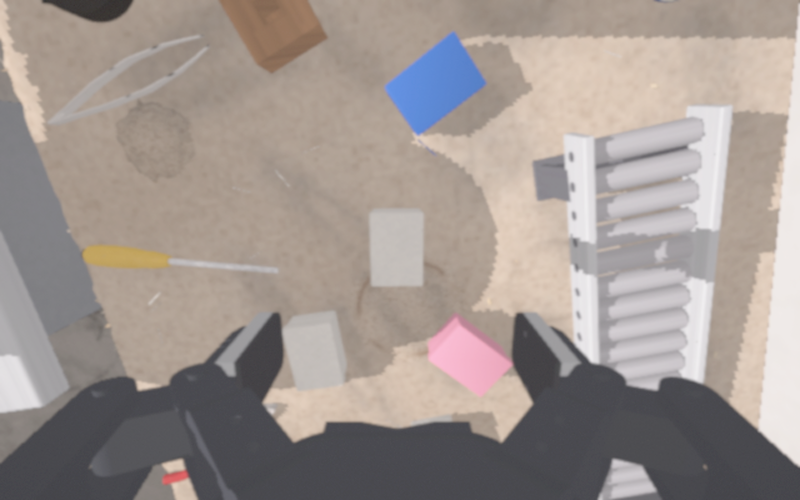

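Request:
arm_command:
  commands:
    - {"gripper": 0,"dp": [0,-0.5,30],"spin": 0}
    - {"gripper": 0,"dp": [0,0,45],"spin": 0}
    - {"gripper": 0,"dp": [0,0,40],"spin": 0}
    - {"gripper": 0,"dp": [0,0,17],"spin": 0}
    - {"gripper": 0,"dp": [0,0,6],"spin": 0}
    - {"gripper": 0,"dp": [0,0,6],"spin": 0}
    - {"gripper": 0,"dp": [0,0,0],"spin": 0}

```text
clock: 22.78
position: [0.4803, -0.0606, -0.0339]
ee_rot: [[0.167, 0.986, 0.001], [0.986, -0.167, -0.0], [-0.0, 0.001, -1.0]]
contact_force: [-0.6, -0.6, 0.9]
gripper_width: 1.0
```

Request:
arm_command:
  commands:
    - {"gripper": 0.3,"dp": [0,0,0],"spin": 0}
    - {"gripper": 0.45,"dp": [0,0,0],"spin": 0}
    - {"gripper": 0.6,"dp": [0,0,0],"spin": 0}
    - {"gripper": 0.8,"dp": [0,0,0],"spin": 0}
    - {"gripper": 1,"dp": [0,0,0],"spin": 0}
    - {"gripper": 1,"dp": [0,0,0],"spin": 0}
    - {"gripper": 1,"dp": [0,0,0],"spin": 0}

```text
clock: 23.65
position: [0.4803, -0.0606, -0.0337]
ee_rot: [[0.167, 0.986, 0.001], [0.986, -0.167, -0.0], [-0.0, 0.001, -1.0]]
contact_force: [-1.3, 0.9, 10.6]
gripper_width: 0.431
```

Request:
arm_command:
  commands:
    - {"gripper": 1,"dp": [0,0,-20],"spin": 0}
    - {"gripper": 1,"dp": [0,0,-40],"spin": 0}
    - {"gripper": 1,"dp": [0,0,-40],"spin": 0}
    - {"gripper": 1,"dp": [4.5,37.4,-20],"spin": 0}
    - {"gripper": 1,"dp": [5,40,0],"spin": 0}
    - {"gripper": 1,"dp": [5,40,0],"spin": 0}
    - {"gripper": 1,"dp": [4,34,0],"spin": 0}
    - {"gripper": 1,"dp": [0,0,0],"spin": 0.154}
    - {"gripper": 1,"dp": [0,0,0],"spin": 0.17}
    - {"gripper": 1,"dp": [0,0,0],"spin": 0.17}
    - {"gripper": 1,"dp": [0,0,0],"spin": 0.17}
    - {"gripper": 1,"dp": [0,0,0],"spin": 0.17}

```text
clock: 25.15
position: [0.6321, -0.0676, 0.0857]
ee_rot: [[0.846, 0.534, -0.001], [0.534, -0.846, 0.0], [-0.0, -0.0, -1.0]]
contact_force: [0.1, 0.7, -0.9]
gripper_width: 0.426
```

Request:
arm_command:
  commands:
    - {"gripper": 1,"dp": [0,0,0],"spin": 0.17}
    - {"gripper": 1,"dp": [0,0,0],"spin": 0.17}
    - {"gripper": 1,"dp": [0,0,0],"spin": 0.17}
    - {"gripper": 1,"dp": [0,0,0],"spin": 0}
    - {"gripper": 1,"dp": [0,0,0],"spin": 0}

```text
clock: 25.78
position: [0.6323, -0.0676, 0.0857]
ee_rot: [[0.998, 0.063, -0.0], [0.063, -0.998, 0.0], [-0.0, -0.0, -1.0]]
contact_force: [0.1, -1.1, -1.5]
gripper_width: 0.43
```

```bash
python3 - <<'E'
from h import *
np.set_printoptions(precision=4,suppress=True,linewidth=150)
wc("16"); snap("scene","16"); crop("scene","16",220,70,460,250,3.3,"s16",0.6)
E
```

```text
tcp [ 0.6323 -0.0676  0.0857] yang -86.4 q6 1.31
wrist 7548 [ 54. 279.] [548.9 159.6] [ 86.2 109.7] 78.8 z 0.0288 [134. 132. 134.]
wrist 855 [595. 320.] [ 543.7 -321.4] [33.5 77.1] 58.8 z 0.0282 [131. 122. 105.]
wrist 1129 [626. 363.] [ 494.9 -363.2] [75.8 33. ] 18.2 z 0.0265 [ 53. 103.  62.]
```

View pics/w16.png

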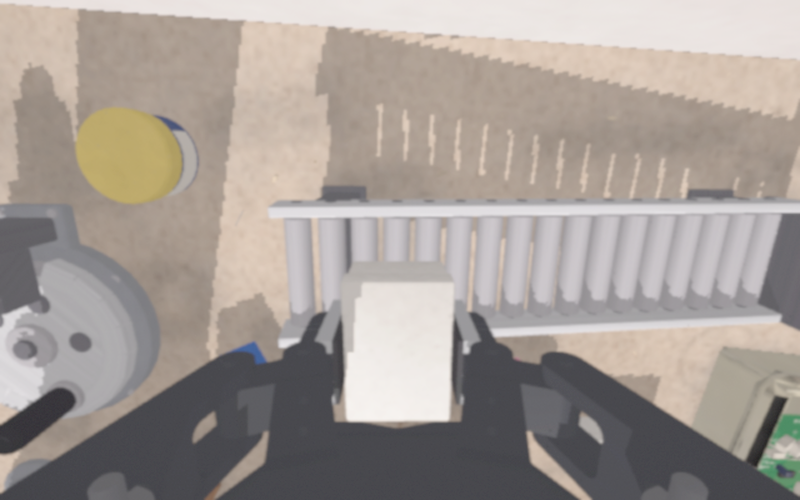

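View pics/s16.png

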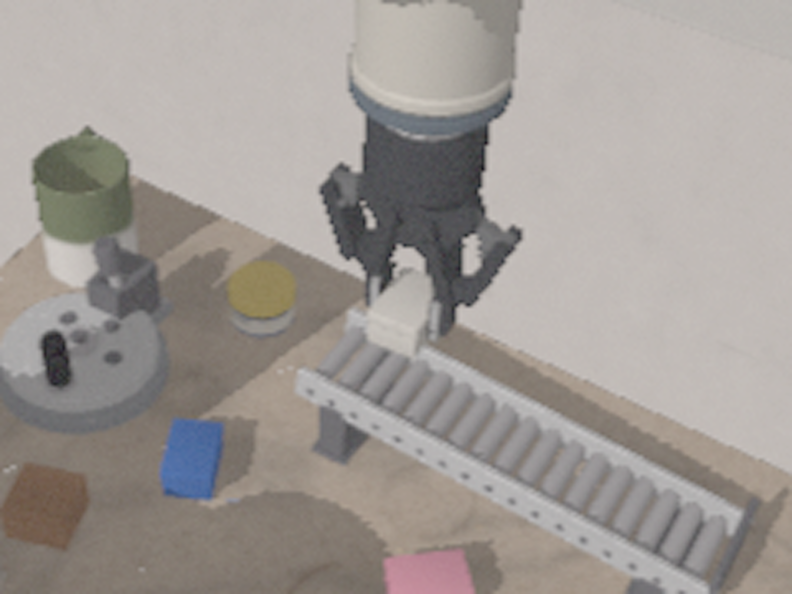

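```bash
cat >> h.py <<'E'
def held(t,zlo=.085,zhi=.2,c0=(.632,-.068)):
    p,d,E,k=load("wrist",t); W=world(d,E,k)
    bright=(p.min(-1)>120)
    m=bright&(W[...,2]>zlo)&(W[...,2]<zhi)&(np.hypot(W[...,0]-c0[0],W[...,1]-c0[1])<.05)
    q=W[m]; zt=np.percentile(q[:,2],90); g=q[q[:,2]>zt-.004]
    print("top z",zt,"rect",cv2.minAreaRect((g[:,:2]*1000).astype(np.float32)),"zmin",q[:,2].min())
    for y in(-.10,-.13,-.03):
        s=W[(abs(W[...,1]-y)<.006)&(W[...,0]>.58)&(W[...,0]<.7)&(W[...,2]>.048)&(W[...,2]<.08)]
        print("lane at",y,s[:,0].min(),s[:,0].max(),"mid",(s[:,0].min()+s[:,0].max())/2,"zmax",s[:,2].max()) if len(s) else None
E
python3 - <<'E'
from h import *
np.set_printoptions(precision=4,suppress=True,linewidth=150)
held("16")
E
```

```text
top z 0.14852807919543126 rect ((631.34033203125, -61.51523208618164), (54.17677688598633, 53.75888442993164), 3.4727461338043213) zmin 0.12080281641698412
lane at -0.1 0.61713157742455 0.6745168415566087 mid 0.6458242094905794 zmax 0.06569196538365867
lane at -0.13 0.5977594359745872 0.6759164663484376 mid 0.6368379511615124 zmax 0.06251417726376822
lane at -0.03 0.6063049650352533 0.6706148208274154 mid 0.6384598929313343 zmax 0.07533753345455647
```

Request:
arm_command:
  commands:
    - {"gripper": 1,"dp": [1.7,0,15],"spin": 0.014}
    - {"gripper": 1,"dp": [0,0,20],"spin": 0}
    - {"gripper": 1,"dp": [0,0,13],"spin": 0}
    - {"gripper": 1,"dp": [0,0,5],"spin": 0}
    - {"gripper": 1,"dp": [0,0,3],"spin": 0}
    - {"gripper": 1,"dp": [0,0,1],"spin": 0}
    - {"gripper": 1,"dp": [0,0,0],"spin": 0}

```text
clock: 26.75
position: [0.6344, -0.0676, 0.0292]
ee_rot: [[0.999, 0.045, 0.001], [0.045, -0.999, -0.0], [0.001, 0.0, -1.0]]
contact_force: [0.5, -0.3, -0.9]
gripper_width: 0.428
```

Request:
arm_command:
  commands:
    - {"gripper": 1,"dp": [0,0,1.5],"spin": 0}
    - {"gripper": 1,"dp": [0,0,0],"spin": 0}
    - {"gripper": 0.5,"dp": [0,0,0],"spin": 0}
    - {"gripper": 0.45,"dp": [0,0,0],"spin": 0}
    - {"gripper": 0.4,"dp": [0,0,0],"spin": 0}
    - {"gripper": 0.35,"dp": [0,0,0],"spin": 0}
    - {"gripper": 0.35,"dp": [0,0,0],"spin": 0}
    - {"gripper": 0.35,"dp": [0,0,-10],"spin": 0}
    - {"gripper": 0.35,"dp": [0,0,-20],"spin": 0}
    - {"gripper": 0.3,"dp": [0,0,-30],"spin": 0}
    - {"gripper": 0.2,"dp": [0,0,-20],"spin": 0}
    - {"gripper": 0,"dp": [0,0,0],"spin": 0}

```text
clock: 28.25
position: [0.6352, -0.0677, 0.1095]
ee_rot: [[0.999, 0.045, 0.003], [0.045, -0.999, -0.001], [0.003, 0.001, -1.0]]
contact_force: [-0.2, 0.0, 0.1]
gripper_width: 0.984
```

```bash
python3 - <<'E'
from h import *
np.set_printoptions(precision=4,suppress=True,linewidth=150)
wc("17"); snap("scene","17"); crop("scene","17",220,70,460,250,3.3,"s17",0.6)
E
```

```text
tcp [ 0.6352 -0.0677  0.1095] yang -87.43 q6 1.33
wrist 7370 [ 62. 272.] [552.4 175.6] [ 86.2 121.7] 15.7 z 0.0288 [137. 134. 137.]
wrist 477 [586. 291.] [ 563.2 -340.3] [32.4 70.9] 29.0 z 0.0276 [130. 121. 104.]
wrist 1444 [398. 317.] [ 519.2 -153.3] [38.6 44.6] 43.0 z 0.0283 [234. 139. 167.]
wrist 844 [618. 325.] [ 514.  -371.1] [36.5 51.1] 1.3 z 0.026 [ 52. 104.  62.]
wrist 359 [628. 356.] [ 484.9 -393.9] [49.6 17.2] 53.0 z 0.0264 [ 77. 108.  76.]
wrist 829 [140. 384.] [428.4 109.4] [43.1 32.7] 12.7 z 0.0306 [98. 65. 46.]
```

View pics/w17.png

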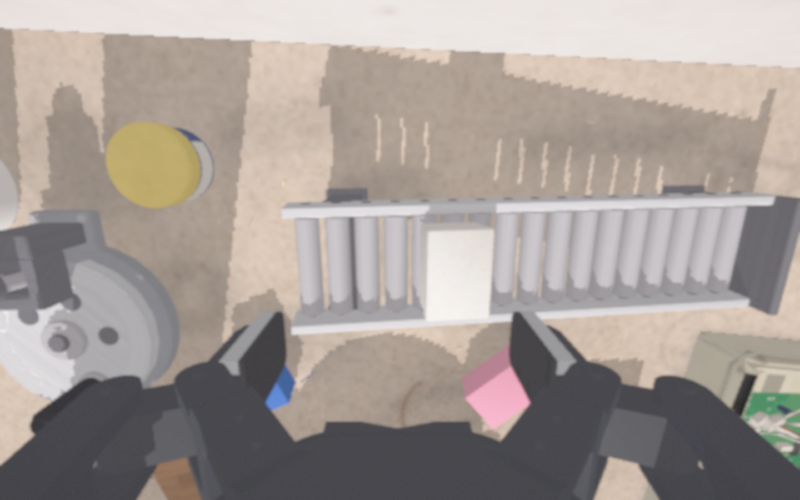

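View pics/s17.png

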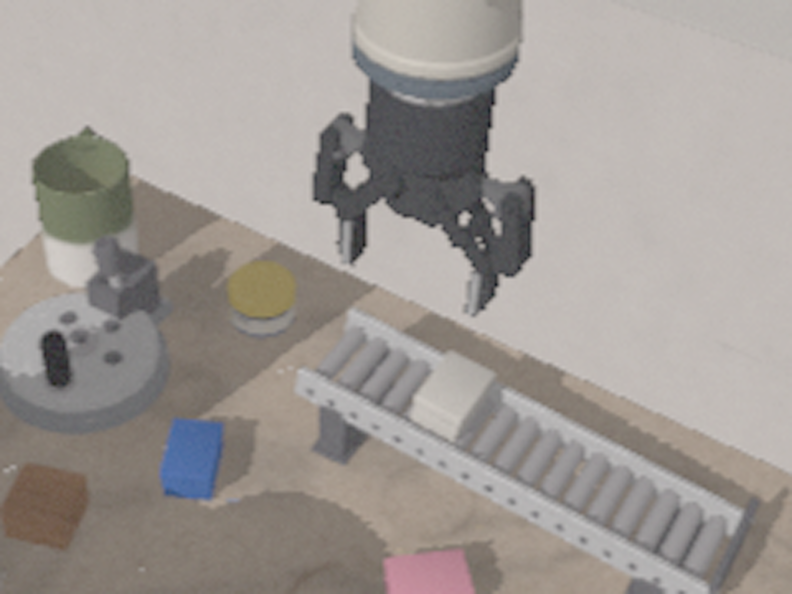

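Request:
arm_command:
  commands:
    - {"gripper": 0,"dp": [-24.7,5.8,0],"spin": 0}
    - {"gripper": 0,"dp": [-45,11,0],"spin": 0}
    - {"gripper": 0,"dp": [-45,11,0],"spin": 0}
    - {"gripper": 0,"dp": [-45,11,0],"spin": 0}
    - {"gripper": 0,"dp": [-45,11,0],"spin": 0}
    - {"gripper": 0,"dp": [-30,6,0],"spin": 0}
    - {"gripper": 0,"dp": [0,0,0],"spin": -0.17}
    - {"gripper": 0,"dp": [0,0,0],"spin": -0.17}
    - {"gripper": 0,"dp": [0,0,0],"spin": -0.17}
    - {"gripper": 0,"dp": [0,0,0],"spin": -0.17}
    - {"gripper": 0,"dp": [0,0,0],"spin": -0.17}
    - {"gripper": 0,"dp": [0,0,0],"spin": -0.17}

```text
clock: 29.85
position: [0.4016, -0.1335, 0.1067]
ee_rot: [[0.48, 0.877, -0.001], [0.877, -0.48, 0.001], [-0.0, -0.001, -1.0]]
contact_force: [-0.1, -0.5, 0.3]
gripper_width: 1.0
```

Request:
arm_command:
  commands:
    - {"gripper": 0,"dp": [0,0,0],"spin": -0.17}
    - {"gripper": 0,"dp": [0,0,0],"spin": -0.17}
    - {"gripper": 0,"dp": [0,0,0],"spin": -0.165}
    - {"gripper": 0,"dp": [0,0,0],"spin": 0}
    - {"gripper": 0,"dp": [0,0,0],"spin": 0}

```text
clock: 30.48
position: [0.4019, -0.1337, 0.107]
ee_rot: [[0.005, 1.0, -0.001], [1.0, -0.005, 0.0], [0.0, -0.001, -1.0]]
contact_force: [-0.4, -0.6, -0.1]
gripper_width: 1.004
```

```bash
python3 - <<'E'
from h import *
np.set_printoptions(precision=4,suppress=True,linewidth=150)
wc("18"); snap("scene","18"); crop("scene","18",220,90,480,330,2.4,"s18",0.6)
E
```

```text
tcp [ 0.4019 -0.1337  0.107 ] yang -0.29 q6 -0.46
wrist 2549 [318. 199.] [ 403.1 -133.8] [53.2 37.8] 89.1 z 0.0283 [164. 156. 151.]
wrist 2454 [450. 224.] [ 521.3 -156.8] [37.7 54.2] 42.7 z 0.0282 [237. 142. 170.]
wrist 1693 [400. 314.] [ 484.4 -248. ] [37.6 54.9] 3.3 z 0.0281 [232. 225. 220.]
```

View pics/w18.png

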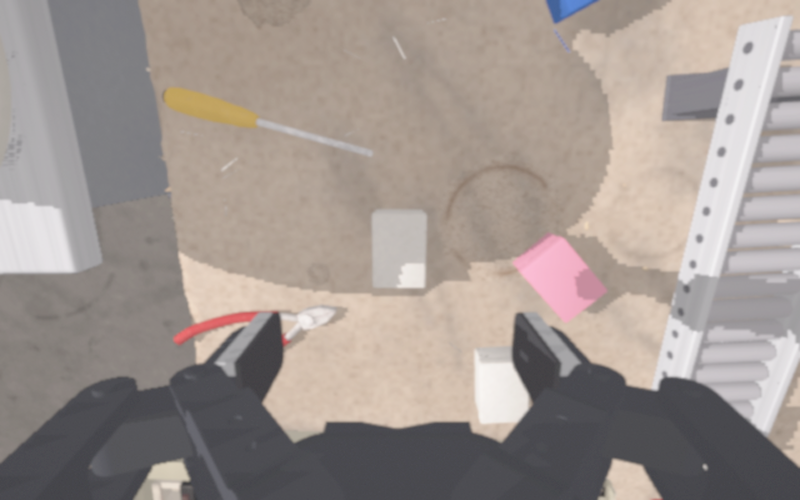

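View pics/s18.png

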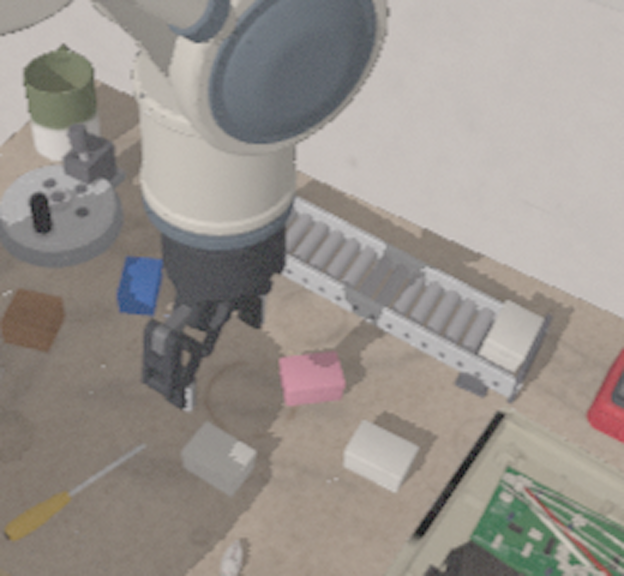

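Request:
arm_command:
  commands:
    - {"gripper": 0,"dp": [0,1.2,30],"spin": 0}
    - {"gripper": 0,"dp": [0,0,45],"spin": 0}
    - {"gripper": 0,"dp": [0,0,37],"spin": 0}
    - {"gripper": 0,"dp": [0,0,17],"spin": 0}
    - {"gripper": 0,"dp": [0,0,6],"spin": 0}
    - {"gripper": 0,"dp": [0,0,6],"spin": 0}
    - {"gripper": 0.3,"dp": [0,0,0],"spin": 0}
    - {"gripper": 0.45,"dp": [0,0,0],"spin": 0}
    - {"gripper": 0.6,"dp": [0,0,0],"spin": 0}
    - {"gripper": 0.8,"dp": [0,0,0],"spin": 0}
    - {"gripper": 1,"dp": [0,0,0],"spin": 0}
    - {"gripper": 1,"dp": [0,0,0],"spin": 0}

```text
clock: 32.08
position: [0.4036, -0.1339, -0.0331]
ee_rot: [[0.001, 1.0, 0.001], [1.0, -0.001, -0.0], [-0.0, 0.001, -1.0]]
contact_force: [-0.8, 0.2, 12.5]
gripper_width: 0.429
```

Request:
arm_command:
  commands:
    - {"gripper": 1,"dp": [0,0,-20],"spin": 0}
    - {"gripper": 1,"dp": [0,0,-40],"spin": 0}
    - {"gripper": 1,"dp": [0,0,-40],"spin": 0}
    - {"gripper": 1,"dp": [8.3,30.4,-19],"spin": 0}
    - {"gripper": 1,"dp": [13,45,0],"spin": 0}
    - {"gripper": 1,"dp": [13,45,0],"spin": 0}
    - {"gripper": 1,"dp": [13,45,0],"spin": 0}
    - {"gripper": 1,"dp": [13,45,0],"spin": 0}
    - {"gripper": 1,"dp": [6,20,0],"spin": 0}
    - {"gripper": 1,"dp": [0,0,0],"spin": 0.162}
    - {"gripper": 1,"dp": [0,0,0],"spin": 0.17}
    - {"gripper": 1,"dp": [0,0,0],"spin": 0.17}

```text
clock: 33.58
position: [0.6336, -0.0676, 0.0854]
ee_rot: [[0.487, 0.873, -0.0], [0.873, -0.487, 0.0], [-0.0, -0.0, -1.0]]
contact_force: [-0.1, -0.2, -1.5]
gripper_width: 0.427
```

Request:
arm_command:
  commands:
    - {"gripper": 1,"dp": [0,0,0],"spin": 0.17}
    - {"gripper": 1,"dp": [0,0,0],"spin": 0.17}
    - {"gripper": 1,"dp": [0,0,0],"spin": 0.17}
    - {"gripper": 1,"dp": [0,0,0],"spin": 0.17}
    - {"gripper": 1,"dp": [0,0,0],"spin": 0.17}
    - {"gripper": 1,"dp": [0,0,0],"spin": 0.17}
    - {"gripper": 1,"dp": [0,0,0],"spin": 0}
    - {"gripper": 1,"dp": [0,0,0],"spin": 0}

```text
clock: 34.58
position: [0.6337, -0.0677, 0.0854]
ee_rot: [[0.999, 0.052, -0.0], [0.052, -0.999, -0.0], [-0.0, 0.0, -1.0]]
contact_force: [0.5, 0.0, -0.9]
gripper_width: 0.429
```

```bash
python3 - <<'E'
from h import *
np.set_printoptions(precision=4,suppress=True,linewidth=150)
wc("19"); held("19")
E
```

```text
tcp [ 0.6337 -0.0677  0.0854] yang -87.03 q6 1.32
wrist 7605 [ 55. 284.] [548.3 160.6] [ 87.3 111.6] 77.7 z 0.0288 [135. 132. 134.]
wrist 886 [596. 319.] [ 541.6 -320.9] [31.6 77.1] 61.3 z 0.0282 [131. 122. 105.]
wrist 1107 [627. 364.] [ 491.9 -362.5] [79.1 30.9] 18.1 z 0.0266 [ 52. 103.  62.]
top z 0.14748934913240028 rect ((632.5966796875, -61.38031768798828), (54.48122024536133, 53.61545181274414), 2.969188928604126) zmin 0.12037231466127603
lane at -0.1 0.6180276638355232 0.674258477879643 mid 0.646143070857583 zmax 0.06599774360815133
lane at -0.13 0.5972337689498511 0.6759151789689549 mid 0.636574473959403 zmax 0.06274414295614493
lane at -0.03 0.6093791102779629 0.670716280646512 mid 0.6400476954622374 zmax 0.07427613261606018
```

View pics/w19.png

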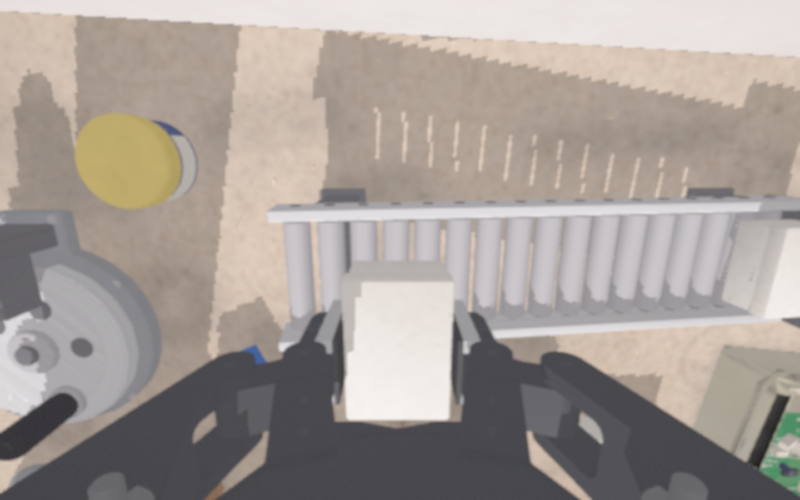

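Same hold as before; lower and release the same way.

Request:
arm_command:
  commands:
    - {"gripper": 1,"dp": [1,0,15],"spin": 0.005}
    - {"gripper": 1,"dp": [0,0,20],"spin": 0}
    - {"gripper": 1,"dp": [0,0,13],"spin": 0}
    - {"gripper": 1,"dp": [0,0,5],"spin": 0}
    - {"gripper": 1,"dp": [0,0,3],"spin": 0}
    - {"gripper": 1,"dp": [0,0,1.5],"spin": 0}
    - {"gripper": 1,"dp": [0,0,0],"spin": 0}
    - {"gripper": 0.5,"dp": [0,0,0],"spin": 0}
    - {"gripper": 0.45,"dp": [0,0,0],"spin": 0}
    - {"gripper": 0.4,"dp": [0,0,0],"spin": 0}
    - {"gripper": 0.35,"dp": [0,0,0],"spin": 0}
    - {"gripper": 0.35,"dp": [0,0,0],"spin": 0}

```text
clock: 36.12
position: [0.6348, -0.0677, 0.0278]
ee_rot: [[0.999, 0.043, 0.0], [0.043, -0.999, -0.0], [0.0, 0.0, -1.0]]
contact_force: [0.2, 0.3, 0.7]
gripper_width: 0.652
```

Request:
arm_command:
  commands:
    - {"gripper": 0.35,"dp": [0,0,-10],"spin": 0}
    - {"gripper": 0.35,"dp": [0,0,-20],"spin": 0}
    - {"gripper": 0.3,"dp": [0,0,-30],"spin": 0}
    - {"gripper": 0.2,"dp": [0,0,-20],"spin": 0}
    - {"gripper": 0,"dp": [0,0,0],"spin": 0}

```text
clock: 36.75
position: [0.6359, -0.0679, 0.1099]
ee_rot: [[0.999, 0.043, 0.003], [0.043, -0.999, -0.001], [0.003, 0.001, -1.0]]
contact_force: [-0.4, 0.4, -0.7]
gripper_width: 0.981
```

```bash
python3 - <<'E'
from h import *
wc("20")
cartons("20",("scene",))
E
```

```text
tcp [ 0.6359 -0.0679  0.1099] yang -87.55 q6 1.33
wrist 7344 [ 63. 273.] [552.  175.2] [ 88.1 121.5] 13.9 z 0.0288 [137. 134. 137.]
wrist 471 [585. 291.] [ 563.4 -339.5] [32.9 69.7] 29.9 z 0.0277 [130. 121. 104.]
wrist 1453 [398. 317.] [ 519.  -153.4] [39.1 45. ] 42.7 z 0.0283 [234. 139. 167.]
wrist 840 [618. 324.] [ 514.2 -372.4] [50.7 35.9] 89.4 z 0.0261 [ 52. 104.  62.]
wrist 355 [627. 355.] [ 485.6 -392.9] [50.2 17.2] 53.0 z 0.0264 [ 78. 108.  77.]
wrist 827 [140. 384.] [429.  110.3] [42.2 32.4] 11.7 z 0.0305 [98. 65. 46.]
scene 304 [278. 206.] [522.8  39.4] [56.8 38. ] 25.9 z 0.0288 [ 37.  61. 117.]
scene 361 [233. 220.] [427.3  97.4] [49.1 47.1] 20.4 z 0.0305 [68. 48. 36.]
scene 393 [350. 245.] [ 520.9 -160.3] [41.1 53.6] 42.9 z 0.0291 [154.  91. 107.]
scene 461 [379. 277.] [ 484.5 -250.8] [39.8 53.4] 2.1 z 0.0292 [150. 144. 137.]
scene 193 [425. 303.] [ 484.8 -353.5] [65.1 12.9] 0.9 z 0.0286 [47. 77. 54.]
scene 304 [385. 364.] [ 339.9 -344.3] [14.2 79.4] 86.8 z 0.0267 [120. 109.  97.]
```

View pics/w20.png

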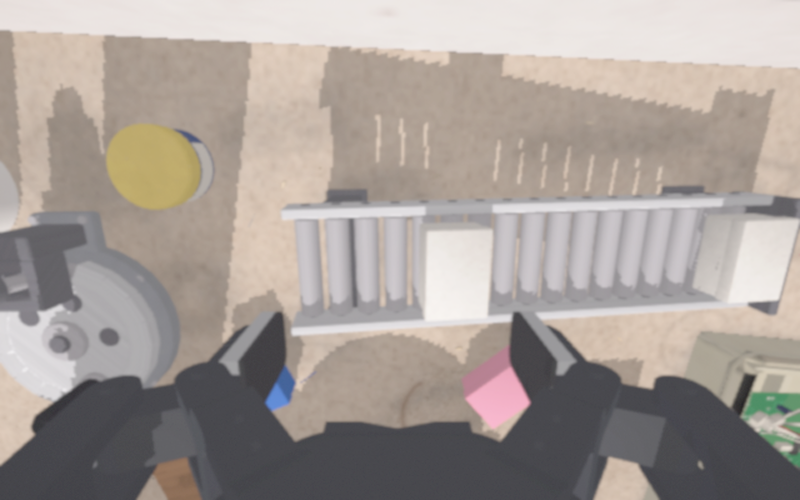

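Request:
arm_command:
  commands:
    - {"gripper": 0,"dp": [-15.2,15.9,0],"spin": 0}
    - {"gripper": 0,"dp": [-32,35,0],"spin": 0}
    - {"gripper": 0,"dp": [-32,35,0],"spin": 0}
    - {"gripper": 0,"dp": [-32,35,0],"spin": 0}
    - {"gripper": 0,"dp": [-32,35,0],"spin": 0}
    - {"gripper": 0,"dp": [-16,18,0],"spin": 0}
    - {"gripper": 0,"dp": [0,0,0],"spin": -0.175}
    - {"gripper": 0,"dp": [0,0,0],"spin": -0.175}
    - {"gripper": 0,"dp": [0,0,0],"spin": -0.175}
    - {"gripper": 0,"dp": [0,0,0],"spin": -0.175}
    - {"gripper": 0,"dp": [0,0,0],"spin": -0.175}
    - {"gripper": 0,"dp": [0,0,0],"spin": -0.175}

```text
clock: 38.35
position: [0.4818, -0.2484, 0.1071]
ee_rot: [[0.455, 0.89, -0.001], [0.89, -0.455, 0.001], [0.0, -0.002, -1.0]]
contact_force: [-0.2, 0.0, -0.7]
gripper_width: 0.998
```

Request:
arm_command:
  commands:
    - {"gripper": 0,"dp": [0,0,0],"spin": -0.175}
    - {"gripper": 0,"dp": [0,0,0],"spin": -0.175}
    - {"gripper": 0,"dp": [0,0,0],"spin": -0.18}
    - {"gripper": 0,"dp": [0,0,0],"spin": 0}
    - {"gripper": 0,"dp": [0,0,0],"spin": 0}

```text
clock: 38.98
position: [0.4826, -0.2483, 0.1075]
ee_rot: [[-0.047, 0.999, -0.001], [0.999, 0.047, 0.0], [0.0, -0.001, -1.0]]
contact_force: [-0.2, -0.1, -0.3]
gripper_width: 1.0
```

```bash
python3 - <<'E'
from h import *
np.set_printoptions(precision=4,suppress=True,linewidth=150)
wc("21"); snap("scene","21"); crop("scene","21",220,90,480,330,2.4,"s21",0.6)
E
```

```text
tcp [ 0.4826 -0.2483  0.1075] yang 2.71 q6 -0.63
wrist 3345 [371.  91.] [ 521.5 -157. ] [38.  53.6] 42.6 z 0.0284 [223. 127. 153.]
wrist 2556 [319. 199.] [ 484.6 -248.4] [37.5 54.7] 2.2 z 0.0283 [218. 207. 199.]
wrist 631 [318. 269.] [ 484.4 -314.8] [  2.4 170.3] 86.5 z 0.0272 [129. 120. 103.]
wrist 304 [145. 276.] [ 325.2 -328.8] [ 2.1 50.4] 86.4 z 0.0293 [144. 132. 121.]
wrist 346 [135. 292.] [ 316.5 -346.1] [ 8.7 33.2] 86.8 z 0.0258 [172.5 155.  138. ]
wrist 2787 [316. 316.] [ 491.6 -370. ] [80.  51.3] 0.8 z 0.0266 [ 52. 103.  62.]
```

View pics/w21.png

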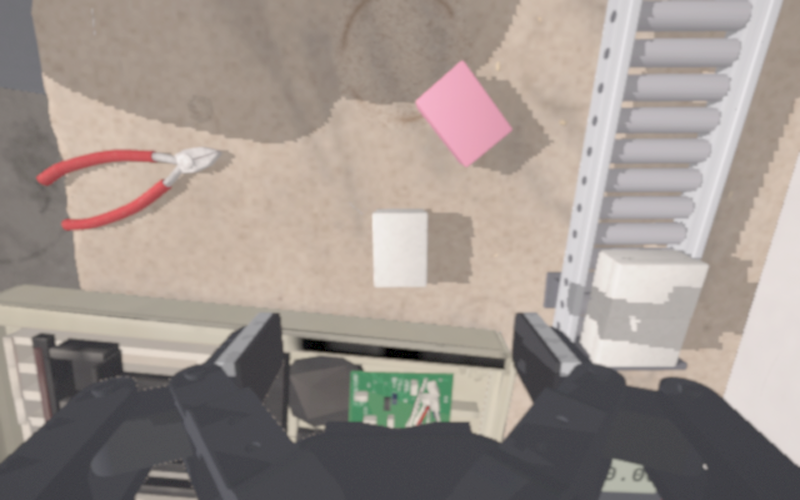

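View pics/s21.png

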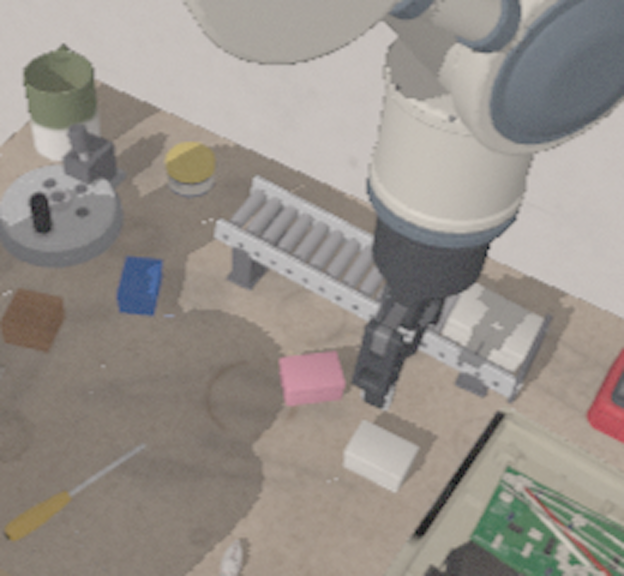

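Request:
arm_command:
  commands:
    - {"gripper": 0,"dp": [0,1.7,30],"spin": 0}
    - {"gripper": 0,"dp": [0,0,45],"spin": 0}
    - {"gripper": 0,"dp": [0,0,37],"spin": 0}
    - {"gripper": 0,"dp": [0,0,17],"spin": 0}
    - {"gripper": 0,"dp": [0,0,6],"spin": 0}
    - {"gripper": 0,"dp": [0,0,6],"spin": 0}
    - {"gripper": 0.3,"dp": [0,0,0],"spin": 0}
    - {"gripper": 0.45,"dp": [0,0,0],"spin": 0}
    - {"gripper": 0.6,"dp": [0,0,0],"spin": 0}
    - {"gripper": 0.8,"dp": [0,0,0],"spin": 0}
    - {"gripper": 1,"dp": [0,0,0],"spin": 0}
    - {"gripper": 1,"dp": [0,0,0],"spin": 0}

```text
clock: 40.58
position: [0.4852, -0.2483, -0.0324]
ee_rot: [[-0.052, 0.999, 0.001], [0.999, 0.052, -0.001], [-0.001, 0.001, -1.0]]
contact_force: [-1.1, 0.7, 10.2]
gripper_width: 0.429
```

Request:
arm_command:
  commands:
    - {"gripper": 1,"dp": [0,0,-20],"spin": 0}
    - {"gripper": 1,"dp": [0,0,-40],"spin": 0}
    - {"gripper": 1,"dp": [0,0,-40],"spin": 0}
    - {"gripper": 1,"dp": [16.8,14.5,-19],"spin": 0}
    - {"gripper": 1,"dp": [35,32,0],"spin": 0}
    - {"gripper": 1,"dp": [35,32,0],"spin": 0}
    - {"gripper": 1,"dp": [35,32,0],"spin": 0}
    - {"gripper": 1,"dp": [35,32,0],"spin": 0}
    - {"gripper": 1,"dp": [16,16,0],"spin": 0}
    - {"gripper": 1,"dp": [0,0,0],"spin": 0.166}
    - {"gripper": 1,"dp": [0,0,0],"spin": 0.176}
    - {"gripper": 1,"dp": [0,0,0],"spin": 0.176}

```text
clock: 42.08
position: [0.6339, -0.0677, 0.0858]
ee_rot: [[0.455, 0.891, -0.0], [0.891, -0.455, -0.0], [-0.0, -0.0, -1.0]]
contact_force: [0.0, -0.1, -2.0]
gripper_width: 0.429
```

Request:
arm_command:
  commands:
    - {"gripper": 1,"dp": [0,0,0],"spin": 0.176}
    - {"gripper": 1,"dp": [0,0,0],"spin": 0.176}
    - {"gripper": 1,"dp": [0,0,0],"spin": 0.176}
    - {"gripper": 1,"dp": [0,0,0],"spin": 0.176}
    - {"gripper": 1,"dp": [0,0,0],"spin": 0.176}
    - {"gripper": 1,"dp": [0,0,0],"spin": 0.176}
    - {"gripper": 1,"dp": [0,0,0],"spin": 0}
    - {"gripper": 1,"dp": [0,0,0],"spin": 0}

```text
clock: 43.08
position: [0.6341, -0.0676, 0.0858]
ee_rot: [[0.999, 0.053, -0.0], [0.053, -0.999, -0.0], [-0.0, 0.0, -1.0]]
contact_force: [-0.3, 0.3, -0.7]
gripper_width: 0.423
```

```bash
python3 - <<'E'
from h import *
np.set_printoptions(precision=4,suppress=True,linewidth=150)
wc("22"); held("22")
E
```

```text
tcp [ 0.6341 -0.0676  0.0858] yang -86.97 q6 1.32
wrist 7610 [ 55. 284.] [549.  161.1] [ 87.9 109.8] 78.2 z 0.0288 [134. 132. 134.]
wrist 867 [596. 319.] [ 542.7 -320.8] [33.  77.3] 60.1 z 0.0282 [131. 122. 105.]
wrist 1133 [627. 364.] [ 491.9 -363.5] [81.2 31.2] 18.2 z 0.0265 [ 52. 103.  62.]
top z 0.1473969160520429 rect ((632.8953857421875, -61.232826232910156), (54.88264465332031, 53.715476989746094), 3.031447172164917) zmin 0.1198563598845758
lane at -0.1 0.6172328989935608 0.6745142708608942 mid 0.6458735849272275 zmax 0.06562490199797327
lane at -0.13 0.5974054444639518 0.6758561335537379 mid 0.6366307890088448 zmax 0.06253810141209792
lane at -0.03 0.6090747754079269 0.6706907230960947 mid 0.6398827492520107 zmax 0.07458489833993573
```

View pics/w22.png

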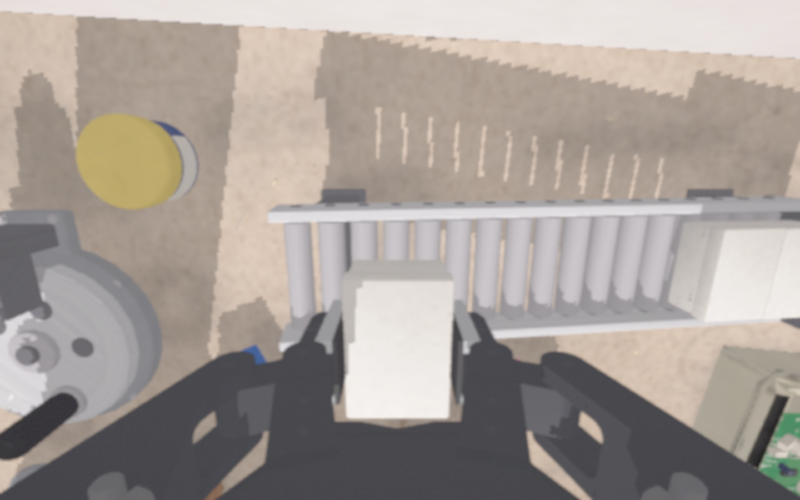

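Request:
arm_command:
  commands:
    - {"gripper": 1,"dp": [0.8,0,15],"spin": 0.005}
    - {"gripper": 1,"dp": [0,0,20],"spin": 0}
    - {"gripper": 1,"dp": [0,0,13],"spin": 0}
    - {"gripper": 1,"dp": [0,0,5],"spin": 0}
    - {"gripper": 1,"dp": [0,0,3],"spin": 0}
    - {"gripper": 1,"dp": [0,0,1.5],"spin": 0}
    - {"gripper": 1,"dp": [0,0,0],"spin": 0}
    - {"gripper": 0.5,"dp": [0,0,0],"spin": 0}
    - {"gripper": 0.45,"dp": [0,0,0],"spin": 0}
    - {"gripper": 0.4,"dp": [0,0,0],"spin": 0}
    - {"gripper": 0.35,"dp": [0,0,0],"spin": 0}
    - {"gripper": 0.35,"dp": [0,0,0],"spin": 0}

```text
clock: 44.62
position: [0.635, -0.0673, 0.0282]
ee_rot: [[0.999, 0.044, 0.0], [0.044, -0.999, -0.0], [0.0, 0.0, -1.0]]
contact_force: [-0.2, 0.6, 0.1]
gripper_width: 0.648
```

Request:
arm_command:
  commands:
    - {"gripper": 0.35,"dp": [0,0,-10],"spin": 0}
    - {"gripper": 0.35,"dp": [0,0,-20],"spin": 0}
    - {"gripper": 0.3,"dp": [0,0,-30],"spin": 0}
    - {"gripper": 0.2,"dp": [0,0,-20],"spin": 0}
    - {"gripper": 0,"dp": [0,0,-30],"spin": 0}
    - {"gripper": 0,"dp": [-40,0,-10],"spin": 0}
    - {"gripper": 0,"dp": [-50,0,0],"spin": 0}
    - {"gripper": 0.5,"dp": [-50,0,0],"spin": 0}
    - {"gripper": 1,"dp": [0,0,0],"spin": 0}
    - {"gripper": 1,"dp": [0,0,0],"spin": 0}
    - {"gripper": 1,"dp": [0,0,0],"spin": 0}
    - {"gripper": 1,"dp": [0,0,0],"spin": 0}

```text
clock: 46.12
position: [0.4958, -0.0734, 0.1482]
ee_rot: [[0.999, 0.044, 0.0], [0.044, -0.999, -0.0], [0.0, 0.0, -1.0]]
contact_force: [0.1, -0.7, -0.4]
gripper_width: -0.001
```

```bash
python3 - <<'E'
from h import *
np.set_printoptions(precision=4,suppress=True,linewidth=150)
wc("23"); snap("scene","23"); crop("scene","23",150,90,480,330,2.4,"s23",0.6); snap("top","23"); crop("top","23",180,110,420,310,3.3,"t23",.6)
E
```

```text
tcp [ 0.4958 -0.0734  0.1482] yang -87.47 q6 1.26
wrist 9473 [ 63. 117.] [547.4 175.5] [104.1 119.9] 1.6 z 0.0288 [149. 146. 149.]
wrist 2175 [203. 157.] [521.9  41.9] [53.6 38.2] 27.4 z 0.0286 [ 52.  96. 197.]
wrist 1377 [551. 222.] [ 453.7 -312.4] [  7.2 233.5] 85.6 z 0.028 [145. 135. 116.]
wrist 2098 [404. 167.] [ 521.9 -156.4] [38.  53.5] 42.7 z 0.0282 [243. 149. 179.]
wrist 3319 [609. 209.] [ 492.  -378.6] [79.7 70.2] 0.7 z 0.0264 [ 61. 118.  71.]
wrist 1875 [151. 245.] [428.  100.7] [46.2 47.8] 19.7 z 0.0305 [110.  74.  52.]
wrist 414 [ 54. 258.] [407.1 208.6] [44.2 20.7] 30.4 z 0.029 [86. 86. 91.]
```

View pics/s23.png

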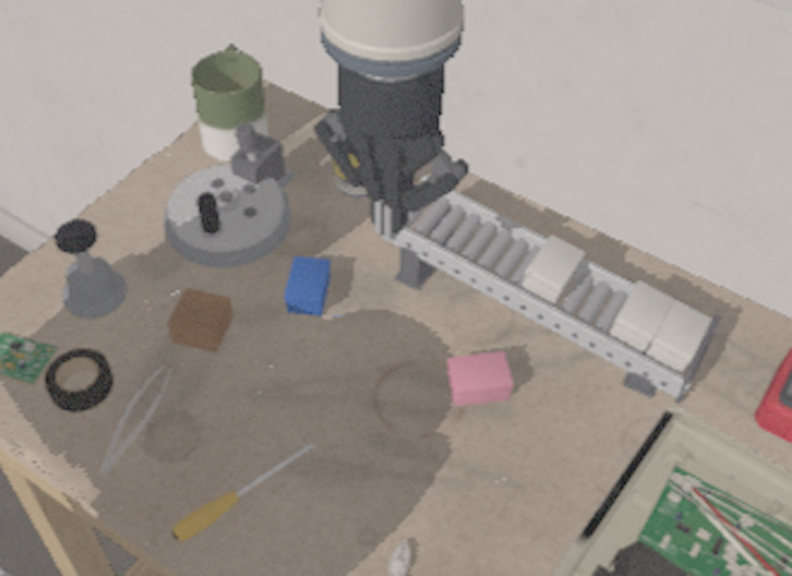

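View pics/w23.png

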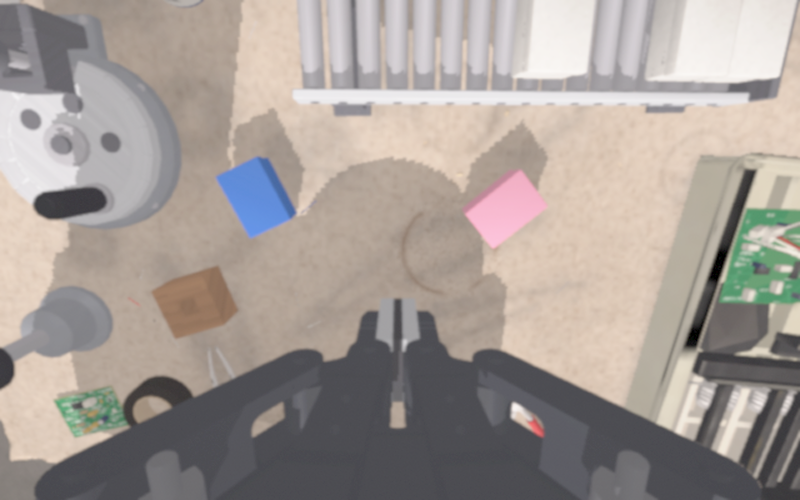

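View pics/t23.png

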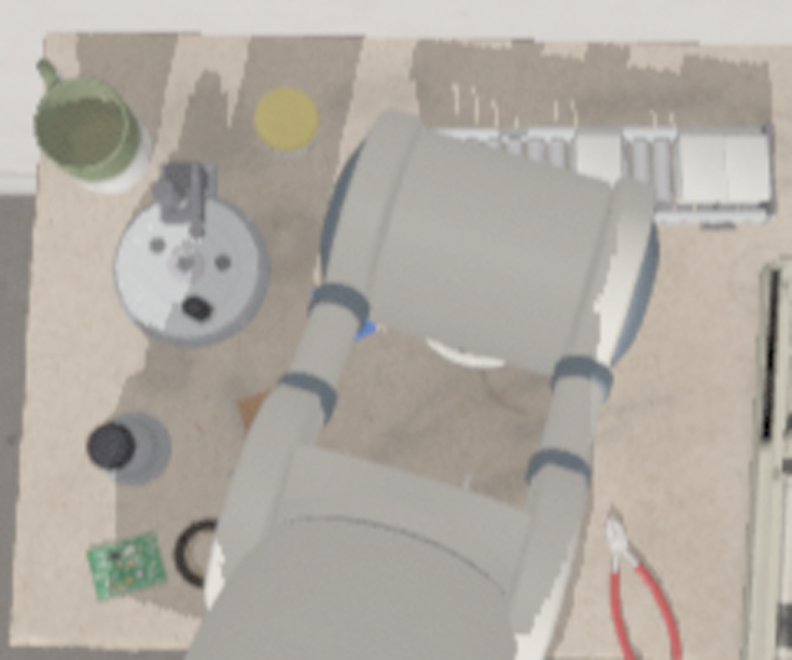

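Request:
arm_command:
  commands:
    - {"gripper": 1,"dp": [-5.5,-20,0],"spin": 0}
    - {"gripper": 1,"dp": [-12,-43,0],"spin": 0}
    - {"gripper": 1,"dp": [-12,-43,0],"spin": 0}
    - {"gripper": 1,"dp": [-12,-43,0],"spin": 0}
    - {"gripper": 1,"dp": [-12,-43,0],"spin": 0}
    - {"gripper": 1,"dp": [-12,-43,0],"spin": 0}
    - {"gripper": 1,"dp": [-12,-43,0],"spin": 0}
    - {"gripper": 1,"dp": [-5,-19,0],"spin": 0}
    - {"gripper": 1,"dp": [0,0,0],"spin": 0}
    - {"gripper": 1,"dp": [0,0,0],"spin": 0}

```text
clock: 47.52
position: [0.3994, 0.2195, 0.1483]
ee_rot: [[0.999, 0.044, -0.0], [0.044, -0.999, -0.0], [-0.0, 0.0, -1.0]]
contact_force: [-0.0, -0.9, -0.7]
gripper_width: -0.002
```

```bash
python3 - <<'E'
from h import *
np.set_printoptions(precision=4,suppress=True,linewidth=150)
wc("24"); snap("scene","24"); crop("scene","24",150,90,480,330,2.4,"s24",0.6); snap("top","24"); crop("top","24",180,110,420,310,3.3,"t24",.6)
p,d,E,k=load("wrist","24"); w=world(d,E,k).reshape(-1,3)
m=(np.hypot(*(w[:,:2]-(.4,.22)).T)<.03)&(w[:,2]>.087)&(w[:,2]<.1)
print(m.sum(),cv2.minEnclosingCircle((w[m][:,:2]*1000).astype(np.float32)),np.median(w[m][:,2]))
E
```

```text
tcp [0.3994 0.2195 0.1483] yang -87.47 q6 1.9
wrist 8707 [372.  39.] [531.8 176.3] [ 74. 121.] 2.5 z 0.0283 [194. 190. 196.]
wrist 2763 [520.  65.] [521.8  42.3] [53.7 38.8] 27.0 z 0.0281 [ 63. 113. 223.]
wrist 2173 [441. 166.] [427.9 101. ] [46.6 46.8] 19.8 z 0.03 [131.  88.  62.]
1776 ((400.35565185546875, 220.22109985351562), 19.90788459777832) 0.09406725633522542
```

View pics/s24.png

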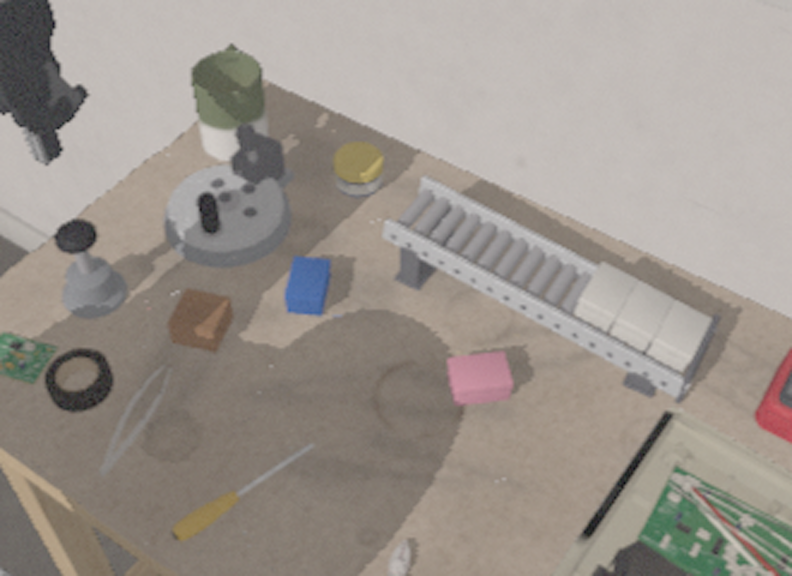

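View pics/w24.png

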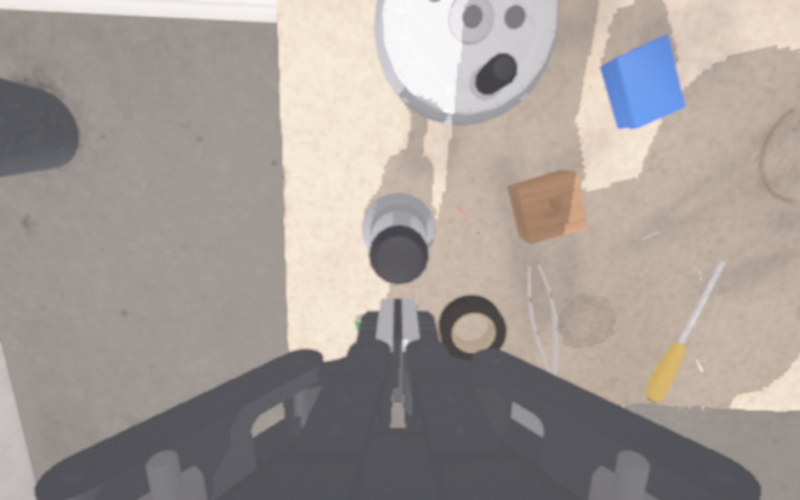

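View pics/t24.png

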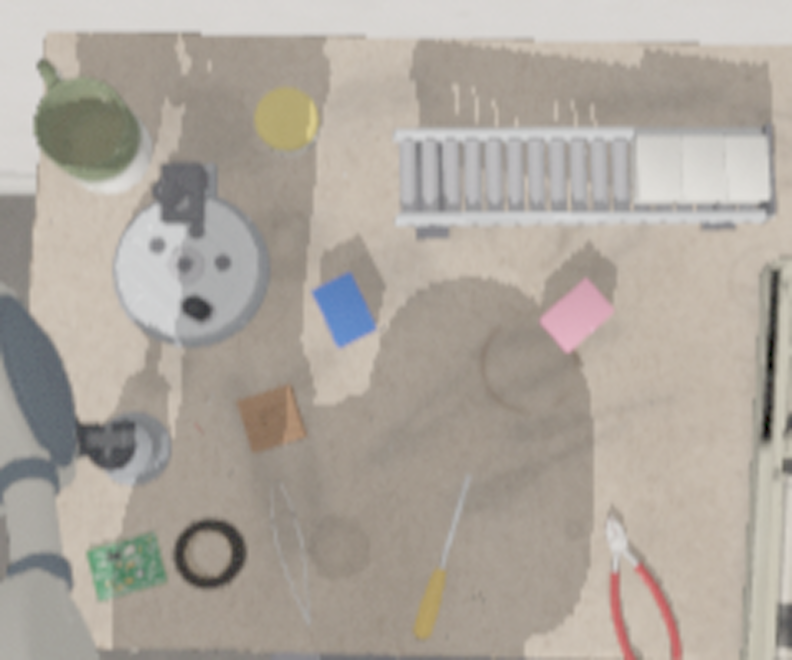

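Request:
arm_command:
  commands:
    - {"gripper": 1,"dp": [1,-0.5,30],"spin": 0}
    - {"gripper": 1,"dp": [0,0,35],"spin": 0}
    - {"gripper": 1,"dp": [0,0,16],"spin": 0}
    - {"gripper": 1,"dp": [0,0,8],"spin": 0}
    - {"gripper": 1,"dp": [0,0,8],"spin": 0}
    - {"gripper": 1,"dp": [0,0,6],"spin": 0}
    - {"gripper": 1,"dp": [0,0,4],"spin": 0}
    - {"gripper": 1,"dp": [0,0,0],"spin": 0}
    - {"gripper": 1,"dp": [0,0,0],"spin": 0}

```text
clock: 48.8
position: [0.4008, 0.22, 0.0417]
ee_rot: [[0.999, 0.044, 0.0], [0.044, -0.999, -0.0], [0.0, 0.0, -1.0]]
contact_force: [-1.3, -4.0, 6.9]
gripper_width: -0.0
```

Request:
arm_command:
  commands:
    - {"gripper": 1,"dp": [0,0,4],"spin": 0}
    - {"gripper": 1,"dp": [0,0,3],"spin": 0}
    - {"gripper": 1,"dp": [0,0,1],"spin": 0}
    - {"gripper": 1,"dp": [0,0,0],"spin": 0}
    - {"gripper": 1,"dp": [0,0,0],"spin": 0}

```text
clock: 49.42
position: [0.4009, 0.2201, 0.0338]
ee_rot: [[0.999, 0.044, 0.001], [0.044, -0.999, 0.0], [0.001, 0.0, -1.0]]
contact_force: [-1.2, -4.8, 8.2]
gripper_width: 0.004
```

Request:
arm_command:
  commands:
    - {"gripper": 1,"dp": [0,0,1],"spin": 0}
    - {"gripper": 1,"dp": [0,0,1],"spin": 0}
    - {"gripper": 1,"dp": [0,0,0],"spin": 0}

```text
clock: 49.8
position: [0.4011, 0.2201, 0.0329]
ee_rot: [[0.999, 0.044, 0.002], [0.044, -0.999, 0.0], [0.002, -0.0, -1.0]]
contact_force: [-7.8, -6.4, 43.2]
gripper_width: -0.002
```

Request:
arm_command:
  commands:
    - {"gripper": 1,"dp": [0,0,-2],"spin": 0}
    - {"gripper": 1,"dp": [0,0,-10],"spin": 0}
    - {"gripper": 1,"dp": [0,0,-20],"spin": 0}
    - {"gripper": 1,"dp": [0,0,-30],"spin": 0}
    - {"gripper": 1,"dp": [0,0,-40],"spin": 0}
    - {"gripper": 1,"dp": [0,0,-30],"spin": 0}
    - {"gripper": 1,"dp": [0,0,0],"spin": 0}
    - {"gripper": 1,"dp": [0,0,0],"spin": 0}

```text
clock: 50.8
position: [0.4006, 0.2202, 0.1631]
ee_rot: [[0.999, 0.044, 0.0], [0.044, -0.999, 0.0], [0.0, -0.0, -1.0]]
contact_force: [0.1, -0.7, -0.1]
gripper_width: -0.0
```

```bash
python3 - <<'E'
from h import *
np.set_printoptions(precision=4,suppress=True,linewidth=150)
print(bot.get_obs()["position"],bot.get_obs()["contact_force"])
p,d,E,k=snap("wrist","25"); snap("scene","25"); crop("scene","25",150,90,480,330,2.4,"s25",0.6); snap("top","25"); crop("top","25",180,110,420,310,3.3,"t25",.6)
w=world(d,E,k).reshape(-1,3)
m=(np.hypot(*(w[:,:2]-(.4,.22)).T)<.03)&(w[:,2]>.06)&(w[:,2]<.1)
q=w[m];q=q[q[:,2]>q[:,2].max()-.006];print(m.sum(),cv2.minEnclosingCircle((q[:,:2]*1000).astype(np.float32)),np.median(q[:,2]))
p,d,E,k=load("top","25"); W=world(d,E,k)
m=(W[...,0]>.56)&(W[...,0]<.69)&(W[...,1]<-.15)&(W[...,1]>-.33)&(p.min(-1)>165)&(W[...,2]>.05)
q=W[m]; print("row",q.min(0),q.max(0),cv2.minAreaRect((q[:,:2]*1000).astype(np.float32)))
m=(np.hypot(W[...,0]-.517,W[...,1]-.161)<.02)&(W[...,2]>.07);q=W[m];c=cv2.minEnclosingCircle((q[:,:2]*1000).astype(np.float32))[0];print("knob",c,np.radians(np.degrees(np.arctan2(c[1]+1-177.3,c[0]-555.6))%360-157.6))
E
```

```text
[0.4006 0.2202 0.1631] [ 0.1063 -0.6628 -0.1084]
1617 ((400.81219482421875, 219.93898010253906), 18.19321632385254) 0.09439937931802338
row [ 0.599  -0.3132  0.0501] [ 0.6755 -0.1501  0.0757] ((635.735595703125, -231.92697143554688), (161.98880004882812, 76.79585266113281), 88.76048278808594)
knob (516.6356201171875, 160.82681274414062) 0.7689672092270053
```

View pics/s25.png

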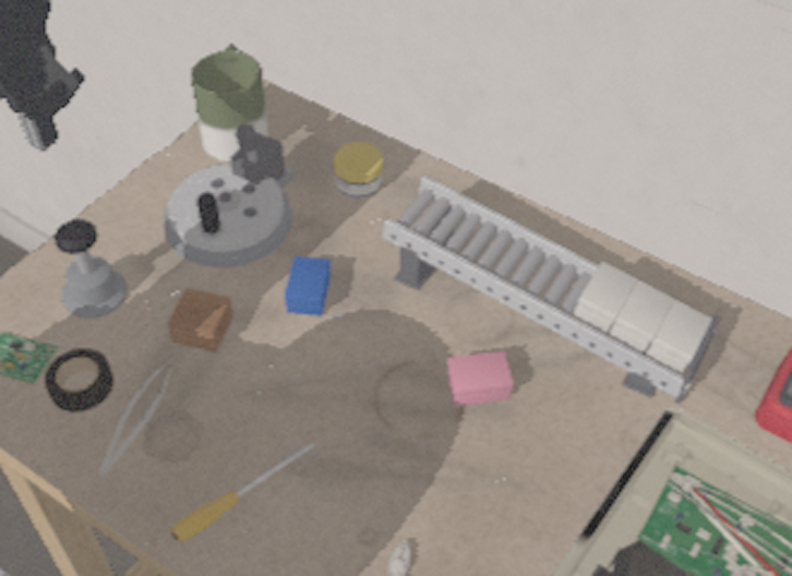

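View pics/t25.png

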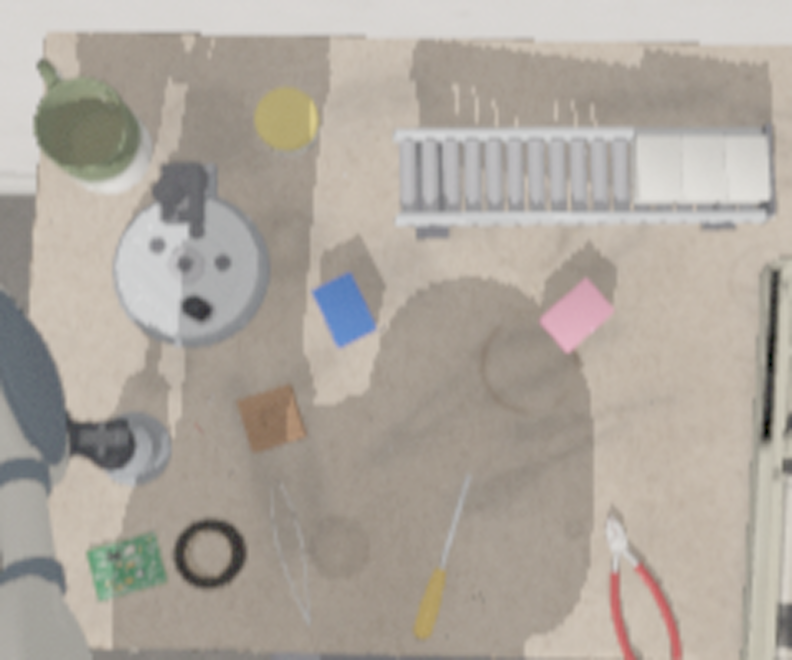

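```bash
python3 - <<'E'
from cell import bot
print(bot.sign_off())
E
```

```text
the job is handed in; nothing more can be done
None
```

The job is done in the order asked and handed in at about 51 s. Nothing failed in the last camera checks.

**Tension:**
- I stood the pin in the guide with its head top at about 102 mm, so it rested on the rim.
- I turned the wheel by its knob. At 0.90 rad the pin leaned and did not fall. It dropped at about 0.96 rad.
- After I let go, the wheel stayed locked. The last view gives about 0.77–0.79 rad, where about 0.8 was expected. The pin is down and leaning a little.

**Cartons:** I found three white cartons. All stand upright, long side across the lane, touching in a row against the stop. I did not touch the blue and pink look-alikes.

**Plunger:** I pressed it to its stop and let it rise. Its top reads 94.4 mm again, so it is fully up. The robot was clear of everything with no contact force.

Two things that disagreed with the text or came close to a limit:
- **Fingertip height:** The fingertips sit about 37 mm above the reported TCP. The first pin grasp therefore closed on air just above the head. I measured the offset in the images and corrected every later height for it.
- **Plunger force:** At the plunger's stop the wrist read 43 N for a moment, through the shut fingertips. That is under the 120 N wrist limit. I took the 40 N limit to cover the arm and gripper body only, not the fingers.

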